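# Hang the bay marker on the sign rail

## Task

Take the marker with the rectangular plate out of the leaning rack and hook it over the flat rail at the rail's open end, where no guard rod runs above it. Then slide it along the rail, under the guard rod, until it is centred on the upright tab, and leave it hanging straight and fully seated. Leave the marker with the round plate in its place in the rack, and do not disturb the battery or the cardboard bin.

Things in the scene. Friction and masses are not known exactly. Their poses are not given: they have to be found in the camera images.
- marker_grip (a point): Grip point of the marker with the RECTANGULAR plate, on its black handle, a bar 24 mm wide (y), 12 thick (x), 88 long (z; 25 above, 63 below this point). Marker axes: z up along the handle, x away from the robot when hung. In the rack it leans 35 deg, top towards the -x side. It lies 40 mm to -x and 45 mm above marker_hook. Marker: 0.25 kg, balances upright on the rail.
- marker_hook (a point): Same marker, same axes: middle of the underside of its hook's bridge, which rests on the rail. Hook: inverted U of 4 mm steel, 40 mm wide (y); gap 16 mm (x -8 to 8); near leg 28 mm deep; far leg 30 mm deep, carrying the white-faced plate: 110 mm wide, x 8 to 12, from 30 to 95 mm below this point. An arm 15 mm below this point joins near leg and handle.
- rounder_grip (a point): Grip point of the other marker, a bystander parked in the rack 130 mm beside the first: same hook and handle, but a ROUND plate 65 mm in diameter on a short straight foot. The two may stand in either place.
- rack: Fixed dark steel rack, 250 mm long (y); origin on the table below the parked hooks (these 125 mm up), z up, tops leaning to -x. Markers are parked at y -65 and +65, plate resting on an 83 mm high, 6 mm thick board that leans 35 deg and reaches up into the hook, foot on a ledge square to it with an 8 mm high lip 17 mm in front of the plate. They lift out along their own z.
- rail: Fixed stand; origin on the table below mid-rail, y along the rail, x away from the robot. Rail: flat steel bar on edge, 6 mm thick, 30 tall, y -220 to 220, top edge at z 125. Posts at both ends. A 10 mm guard rod runs over it, underside 10 mm above the top edge, from y -42 to the +y post; its free end curls up to y -65. Open end: y -210 to -65; lower a marker at about y -120.
- tab: Fixed upright aluminium tab on the guard rod, 8 mm wide (y), 46 mm long (x -8 to 38), its top 48 mm above the rail's top edge; origin on the rail's top edge straight below it; axes as rail. It shows where the middle of the marker must hang; the hook passes below it and the rod.
- battery: Black boxed battery, 75 x 150 x 90 mm (x, y, z) with two terminals 12 mm high, a bystander on the table beyond the rail; origin at the centre of its underside.
- bin: Open cardboard bin, 160 x 110 x 80 mm, a bystander; origin at the centre of its underside.
Things that resemble listed ones, but are neither listed nor needed, are in the scene too. Leave any green, orange or purple look-alike of the part that bears marker_grip alone.

How it is judged:
By the outcome, as a careful person would: the job done as asked, in the order asked, and still so for the second after the job is handed in, with the robot touching nothing.
It also fails if it takes over 50 s, if anything falls off the work surface, if the arm or the gripper's body presses on something with over 40 N, if the wrist force passes 120 N, or if a joint passes its speed limit or range.

## Robot

A 6-joint arm with a two-finger parallel gripper is mounted at the origin on the work surface. World frame = base frame: x ahead of the robot, y to its left, z up, the work surface at z = 0. Lengths are in m, angles in rad, forces in N, time in s.
With the tool pointing down it reaches from about 0.25 to 0.725 m from the base axis. Payload 4 kg.
Tool frame: the origin (TCP) lies on the centre line of the jaws, within the pads' length; the fingertips stand 11 mm ahead of it and the grasp point (between the pads) lies 8 mm behind it; z points along the fingers, x is the direction in which the jaws open and shut, and the axes are right-handed (so a half turn about z gives the same grasp; the last joint's range is limited). The gripper opens to 85 mm and grips with 20 to 120 N. Pads are 22 mm wide; open, the fingers measure 114 mm over their backs; the gripper's body (76 mm by 85 mm) begins 54 mm behind the grasp point. The pads swing forward as they close: fully open they stand 13 mm farther back than shut.
Start: joints at [1.276, 0.241, 0.005, 1.335, 0, 1.571], TCP at [0.145, 0.478, 0.242] pointing down, gripper open.
Joint ranges: [-2.72, 2.72], [-1.05, 1.87], [-1.09, 1.28], [-1.99, 2.15], [-1.42, 1.44], [-3.14, 3.14]. Speed limits (rad/s): [2.79, 2.79, 3.14, 3.14, 3.14, 3.14].

## Interface

Orientations are given as a unit quaternion [x, y, z, w].
In Python, from workcell import bot, viewer, order gives the robot as it stands. The module is installed in compiled form; this text tells all that it offers.
- The arm moves only by the tool send_rows, never from a script. Its argument "increments" is a list that holds one entry, the list of rows, each a list of 4 numbers: the shift along the tool's x, y, z in m, then the turn about the tool's z in degrees. A call has exactly 8 rows; each row shifts and turns the pose as measured when the row begins, along the tool's axes as they then stand; what a row does not reach is not made up. A row lasts 1/10 s, in which the tool goes at most 50 mm and 8.59 degrees, less where a joint would pass 70% of its speed; a pose out of reach is approached as far as the arm can. A call is refused whole if a number of a shift passes 0.05 or a number of a turn 8.59, either way. A call with a gripper value outside its range is refused whole. "hand" is the closure, from -1 (fully open) to 1 (shut), so that 0 is half open, set as the call begins (left out, the last holds). The fingers move at their own pace and stop on an object; the grip force is fixed at half the most. Time passes only in rows, so rows that do not move let the fingers close, or fill a call up. It gives the time, the measured TCP pose, the force and the opening at its end, in the units of the state.
- bot.get_obs(): the state, without advancing time (a new reading comes with each control period).
- viewer.camera(name): name is "side" or "top" or "wrist"; returns a dict with "image" (480x640x3 uint8, red, green, blue), "range_z" (480x640 float32, m along the optical axis (not along the pixel's ray), 0 where there is no reading), "camera_matrix" (3x3 intrinsics, pixels), "dist" ([k1, k2, p1, p2, k3] as OpenCV has them; the pictures are not rectified), "eye" and "rotation" of the camera in the world. Camera axes: x right, y down, z forward; pixel columns grow to the right and rows downward; lengths in m; the calibration is good to about 2 mm. A picture is of the moment at which its call begins.
- order.job_done(): hands the job in, once; it reports no verdict.
The state is a dict: "clock": time; "joint_pos": joint angles; "joint_vel": joint speeds; "tau": joint torques, N m; "eef_pos": TCP position; "tool_rot": TCP orientation; "ft_force": force on the tool from outside, world axes, zero at the start; "ft_torque": the same for the moment, N m; "grip_width": finger opening in m.
Only numpy, scipy, OpenCV 4.12 (cv2) and the standard library are available. Lean on these libraries where they do the work, as an engineer would, in place of code of your own. Each camera call takes 0.05 s, during which the arm holds its last target.

## Working session

There is one attempt and no reset: what is moved stays moved. The work goes in short steps, Python scripts to look and compute and a tool call to move; the robot and the scene stay as the last step left them, time stands still between calls to the robot, and variables do not carry over. Pictures are saved under pics/ and viewed, and the job is handed in when it is done.

Besides the shell and the picture viewer there is one more tool, called after "Request:" by a JSON object that holds its "op" and its "data", one argument or row to a line. send_rows: Moves the arm, as the interface text tells. Its arguments: {"type":"object","properties":{"increments":{"type":"array","items":{"type":"array","items":{"type":"array","items":{"type":"number"}}}},"hand":{"type":"number"}},"required":["increments"]}

```bash
mkdir -p pics
cat > h.py <<'E'
import numpy as np, cv2, json
from workcell import bot, viewer, order
def snap(n,tag):
    c=viewer.camera(n); cv2.imwrite(f'pics/{tag}.png',c['image'][:,:,::-1]); np.savez(f'pics/{tag}.npz',**c); return c
def load(tag): return dict(np.load(f'pics/{tag}.npz'))
def rays(c,uv):
    uv=np.asarray(uv,float).reshape(-1,1,2)
    p=cv2.undistortPoints(uv,c['camera_matrix'],c['dist']).reshape(-1,2)
    return np.c_[p,np.ones(len(p))]
def pts(c,uv):
    uv=np.asarray(uv); z=c['range_z'][uv[:,1].astype(int),uv[:,0].astype(int)]
    return (rays(c,uv)*z[:,None])@c['rotation'].T+c['eye'], z
def onplane(c,uv,z):
    d=rays(c,uv)@c['rotation'].T; return c['eye']+d*((z-c['eye'][2])/d[:,2])[:,None]
def cloud(c):
    v,u=np.nonzero(c['range_z']>0); P,_=pts(c,np.c_[u,v]); return P,np.c_[u,v],c['image'][v,u]
def proj(c,P):
    R=c['rotation'].T; t=-R@c['eye']
    return cv2.projectPoints(np.asarray(P,float).reshape(-1,1,3),cv2.Rodrigues(R)[0],t,c['camera_matrix'],c['dist'])[0].reshape(-1,2)
E
python3 - <<'E'
from h import *
np.set_printoptions(precision=4,suppress=True)
for n in ['side','top','wrist']:
    c=snap(n,n+'0'); print(n,c['eye'],c['rotation'].tolist(),c['camera_matrix'].tolist(),c['dist'])
print(bot.get_obs())
E
```

```text
side [0.482  0.996  0.8194] [-0.018303676087887175, 0.8791568058286919, -0.4757546911101302, 0.020143487619222127] [[620.4239215586038, 0.0, 310.34900667835177], [0.0, 620.4239215586038, 236.29090872892033], [0.0, 0.0, 1.0]] [-0.2099  0.      0.      0.      0.    ]
top [ 0.408  -0.0471  1.2649] [0.7081702847798521, -0.7023423943330775, 0.04950744545832865, -0.052526390714514606] [[497.60828487204583, 0.0, 318.25258782056767], [0.0, 497.60828487204583, 232.99995510129494], [0.0, 0.0, 1.0]] [0.0384 0.     0.     0.     0.    ]
wrist [0.0799 0.4968 0.3735] [0.7959949128321371, 0.5896875109348706, 0.08021830826515544, 0.11057016420297143] [[371.44346671055104, 0.0, 320.10821790867874], [0.0, 371.44346671055104, 241.5391536559525], [0.0, 0.0, 1.0]] [0.0091 0.     0.     0.     0.    ]
{'clock': 0.15, 'joint_pos': array([1.2761, 0.2413, 0.004 , 1.3352, 0.    , 1.5708]), 'joint_vel': array([-0.0003, -0.0017,  0.0026,  0.0005,  0.0007, -0.0009]), 'tau': array([  0.0004, -37.2633,  25.2639,   0.0124,   0.    ,  -0.    ]), 'eef_pos': array([0.1451, 0.478 , 0.2416]), 'tool_rot': array([ 0.8033,  0.5956, -0.0007,  0.0005]), 'ft_force': array([-0.0617,  0.2867,  0.086 ]), 'ft_torque': array([-0.0039, -0.045 , -0.0211]), 'grip_width': 0.08537365590683894}
```

Rotation is a quaternion; convert on loading.

```bash
sed -i "s/np.savez(f'pics/c['rotation']=Rot.from_quat(c['rotation']).as_matrix(); np.savez(f'pics/; 1a from scipy.spatial.transform import Rotation as Rot" h.py
python3 - <<'E'
from h import *
for n in ['side0','top0','wrist0']:
    c=load(n); c['rotation']=Rot.from_quat(c['rotation']).as_matrix(); np.savez(f'pics/{n}.npz',**c)
    print(c['rotation'][:,2], (c['range_z']>0).mean())
E
```

```text
[ 0.05283469 -0.83578855 -0.54650343] 0.9960221354166666
[ 0.14390243  0.0048529  -0.98957998] 0.9959993489583333
[ 0.25811042 -0.08141911 -0.96267852] 0.9960091145833333
```

View pics/side0.png

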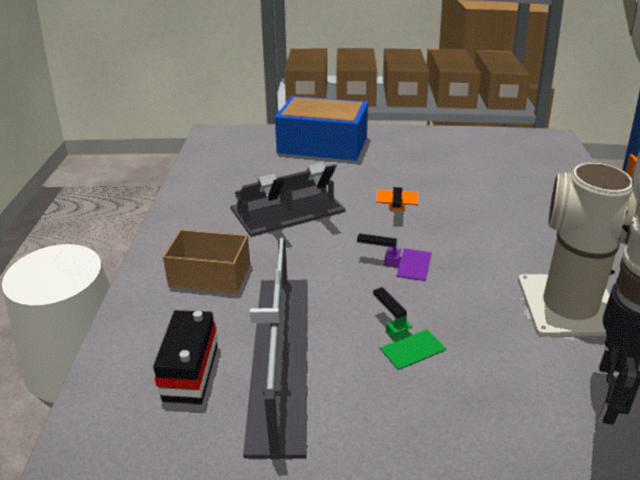

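View pics/top0.png

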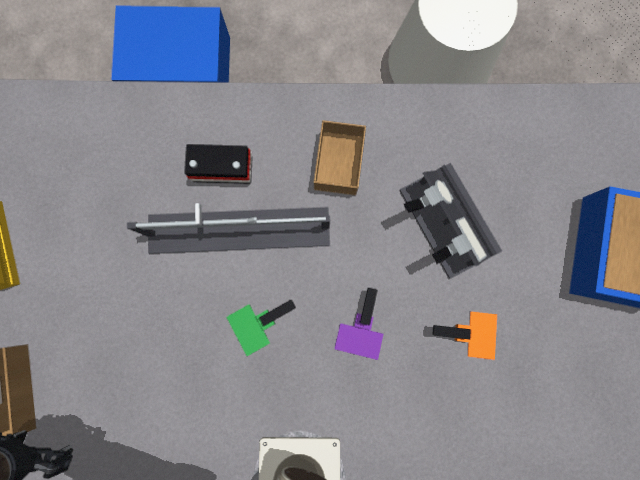

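View pics/wrist0.png

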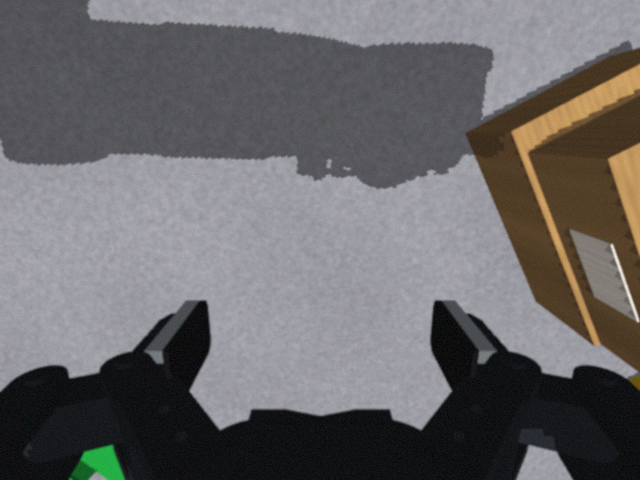

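Run:
```python
from h import *
np.set_printoptions(precision=4,suppress=True)
t=load('top0'); 
for nm,box in [('rack',(375,155,510,290)),('rail',(115,190,340,260))]:
    x0,y0,x1,y1=box; s=800//(x1-x0) if nm=='rack' else 3
    cv2.imwrite(f'pics/top_{nm}.png',cv2.resize(t['image'][y0:y1,x0:x1,::-1],None,fx=min(s,4),fy=min(s,4),interpolation=cv2.INTER_CUBIC))
s=load('side0')
cv2.imwrite('pics/side_rack.png',cv2.resize(s['image'][155:240,220:355,::-1],None,fx=5,fy=5,interpolation=cv2.INTER_CUBIC))
cv2.imwrite('pics/side_rail.png',cv2.resize(s['image'][225:465,235:320,::-1],None,fx=2.5,fy=2.5,interpolation=cv2.INTER_CUBIC))
P,uv,col=cloud(t)
# table fit
m=(abs(P[:,2])<.02); print('table z med',np.median(P[m,2]),P[m,2].std())
P,uv,col=cloud(s); m=(abs(P[:,2])<.02)&(P[:,0]>.2)&(P[:,0]<.7); print(np.median(P[m,2]),P[m,2].std())
```

```text
table z med 0.0005931890757358005 0.0035385806953874936
0.0014035591710400697 0.004146016580418571
```

View pics/top_rack.png

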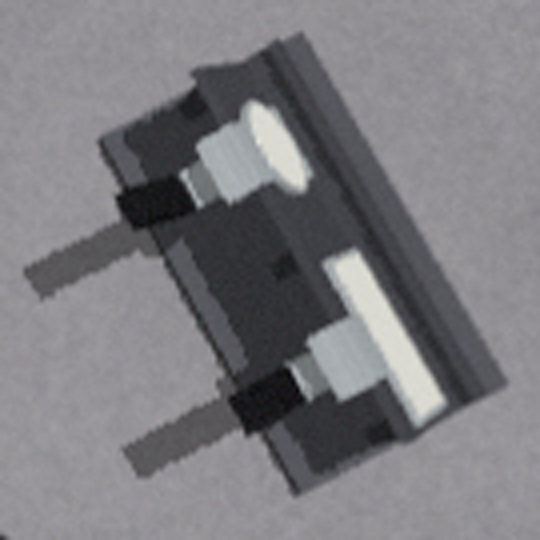

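View pics/top_rail.png

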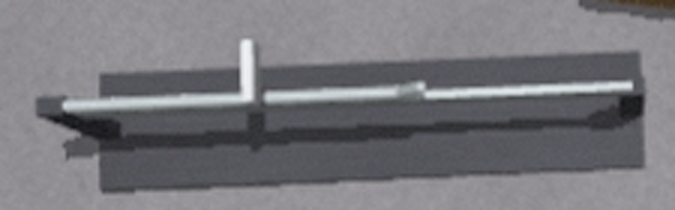

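View pics/side_rack.png

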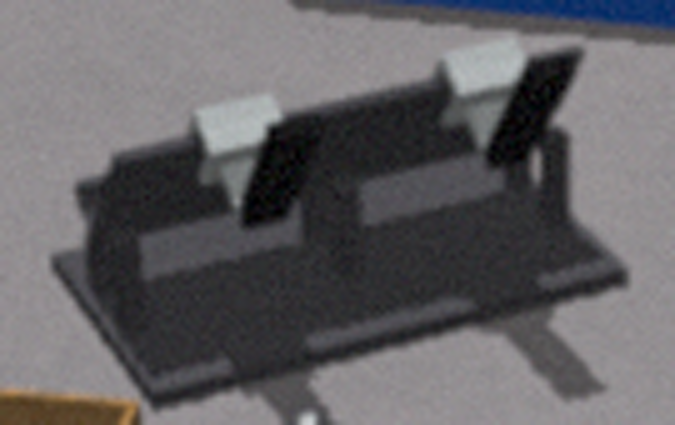

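View pics/side_rail.png

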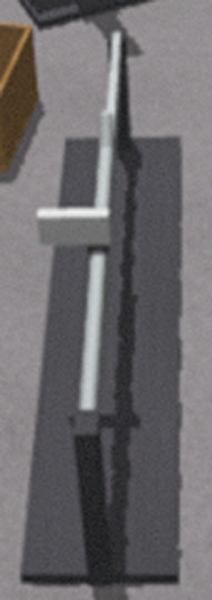

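Run:
```python
from h import *
np.set_printoptions(precision=4,suppress=True)
t=load('top0'); s=load('side0')
# rack base outline & axes: top view, bright mask
for c,name,pt in [(t,'top',[(442,254),(414,205)]),(t,'topbridge',[(462,244),(432,195)]),(s,'sidebridge',[(268,180),(317,168)]),(s,'sidehandle',[(276,188),(326,176)])]:
    for p in pt:
        u,v=p; print(name,p,c['image'][v,u], pts(c,[p])[0])
P,uv,col=cloud(t)
g=col.astype(int); 
m=(uv[:,0]>375)&(uv[:,0]<510)&(uv[:,1]>155)&(uv[:,1]<290)
blk=m&(g.max(1)<28)&(P[:,2]>.08)
lab=np.zeros((480,640),np.uint8); lab[uv[blk][:,1],uv[blk][:,0]]=1
n,L,st,ce=cv2.connectedComponentsWithStats(lab)
for i in range(1,n):
    if st[i,4]>40:
        q=P[blk][L[uv[blk][:,1],uv[blk][:,0]]==i]; 
        C=q.mean(0); w,V=np.linalg.eigh(np.cov((q-C).T)); print('top handle',st[i],C,V[:,2],V[:,0],np.sqrt(w),q.min(0),q.max(0))
# top rack: white plates
wh=m&(g.min(1)>190)&(g.max(1)-g[:,2]>8)
lab[:]=0; lab[uv[wh][:,1],uv[wh][:,0]]=1
n,L,st,ce=cv2.connectedComponentsWithStats(lab)
for i in range(1,n):
    if st[i,4]>20:
        q=P[wh][L[uv[wh][:,1],uv[wh][:,0]]==i]; C=np.median(q,0);w,V=np.linalg.eigh(np.cov((q-C).T)); print('plate',st[i],C,V[:,2],np.sqrt(w))
lt=m&(g.min(1)>120)&~wh&(P[:,2]>.09)
lab[:]=0; lab[uv[lt][:,1],uv[lt][:,0]]=1
n,L,st,ce=cv2.connectedComponentsWithStats(lab)
for i in range(1,n):
    if st[i,4]>20:
        q=P[lt][L[uv[lt][:,1],uv[lt][:,0]]==i]; C=np.median(q,0);w,V=np.linalg.eigh(np.cov((q-C).T)); print('hook',st[i],C,V.T,np.sqrt(w),q[:,2].min(),q[:,2].max())
```

```text
top (442, 254) [18 18 19] [[ 0.5258 -0.322   0.1402]]
top (414, 205) [21 24 25] [[ 0.6373 -0.2601  0.1452]]
topbridge (462, 244) [164 171 172] [[ 0.55   -0.3699  0.1324]]
topbridge (432, 195) [166 172 174] [[ 0.665  -0.3056  0.1275]]
sidebridge (268, 180) [179 186 186] [[ 0.6626 -0.3057  0.1271]]
sidebridge (317, 168) [173 180 183] [[ 0.548  -0.3629  0.1309]]
sidehandle (276, 188) [4 0 6] [[ 0.6373 -0.2486  0.1368]]
sidehandle (326, 176) [ 0 13  9] [[ 0.5244 -0.3124  0.1354]]
top handle [405 200  18  12 108] [ 0.6379 -0.261   0.1394] [-0.2554  0.5575  0.79  ] [ 0.3149 -0.7245  0.6131] [0.0024 0.0065 0.0233] [ 0.6205 -0.2864  0.1032] [ 0.6572 -0.2371  0.1654]
top handle [433 247  18  15 107] [ 0.5264 -0.3233  0.1349] [-0.2809  0.5404  0.7931] [ 0.3759 -0.6984  0.609 ] [0.0022 0.0058 0.0253] [ 0.5079 -0.3508  0.0954] [ 0.5468 -0.2971  0.1662]
plate [438 182  13  19  75] [ 0.6833 -0.3443  0.0895] [-0.2096 -0.6631 -0.7185] [0.0007 0.0127 0.0136]
plate [460 219  25  39 175] [ 0.572  -0.4086  0.0801] [-0.8542 -0.511  -0.0963] [0.0007 0.0139 0.0291]
hook [424 181  26  25 296] [ 0.6665 -0.3108  0.126 ] [[-0.2505  0.5371 -0.8054]
 [ 0.9228  0.3841 -0.0309]
 [ 0.2927 -0.751  -0.5919]] [0.0072 0.0131 0.0162] 0.09121019356644822 0.13816629878729203
hook [452 219  30  43 406] [ 0.5525 -0.3751  0.1217] [[ 0.2885 -0.5538  0.7811]
 [-0.2718  0.7348  0.6214]
 [ 0.9181  0.3916 -0.0615]] [0.0055 0.0189 0.0228] 0.09079641452330334 0.1379621462152727
```

Run:
```python
from h import *
np.set_printoptions(precision=4,suppress=True)
for n in ['top0','side0']:
    c=load(n); P,uv,col=cloud(c); g=col.astype(int)
    m=(P[:,0]>.4)&(P[:,0]<.75)&(P[:,1]>-.15)&(P[:,1]<.45)
    # top edge / rod : bright
    b=m&(P[:,2]>.105)&(P[:,2]<.150)&(g.min(1)>110)
    q=P[b]
    for lo in np.arange(-.12,.40,.04):
        k=(q[:,1]>lo)&(q[:,1]<lo+.04)
        if k.sum()>3: print(n,round(lo,2),k.sum(),q[k].mean(0),q[k][:,2].min(),q[k][:,2].max(), 'x',q[k][:,0].min(),q[k][:,0].max())
    tb=m&(P[:,2]>.16)&(P[:,2]<.19); q=P[tb]; print('tab',tb.sum(),q.mean(0),q.min(0),q.max(0))
    print('tabpts',np.polyfit(q[:,0],q[:,1],1))
    # overall bright y-extent
    q=P[b]; print('y ext',q[:,1].min(),q[:,1].max())
    # base plate of rail: dark, z<.02
    d=m&(P[:,2]<.02)&(P[:,2]>-.01)&(g.max(1)<95)&(g.max(1)>60)
    mask=np.zeros((480,640),np.uint8); mask[uv[d][:,1],uv[d][:,0]]=255
    mask=cv2.morphologyEx(mask,cv2.MORPH_CLOSE,np.ones((9,9)))
    cs,_=cv2.findContours(mask,cv2.RETR_EXTERNAL,cv2.CHAIN_APPROX_NONE)
    k=max(cs,key=cv2.contourArea); X=onplane(c,k.reshape(-1,2),.008)[:,:2].astype(np.float32)
    r=cv2.minAreaRect(X); print('base',r, cv2.boxPoints(r))
```

```text
top0 -0.08 32 [ 0.6085 -0.0491  0.124 ] 0.11273682581696498 0.12824619034143936 x 0.6044979784608124 0.616693373604909
top0 -0.04 61 [ 0.6075 -0.0208  0.1231] 0.10795319473327236 0.12906701289406675 x 0.6038929248807818 0.6119423109479227
top0 0.0 66 [0.6052 0.0193 0.123 ] 0.10845514461769135 0.12965709746337994 x 0.6021044449260133 0.6090510629588094
top0 0.04 63 [0.603  0.0606 0.123 ] 0.10837426828794361 0.1292358576402144 x 0.5999441384738678 0.6064621666638527
top0 0.08 46 [0.6011 0.0964 0.1278] 0.11611754346960623 0.14926300057675057 x 0.5969156682736158 0.6060291346270584
top0 0.12 84 [0.6056 0.1405 0.1415] 0.10593979036514534 0.14972532530981475 x 0.5948695517596904 0.7494067698861224
top0 0.16 83 [0.5986 0.1789 0.1417] 0.10674908113063397 0.1489220727397529 x 0.5919827533300681 0.7395252602916569
top0 0.2 49 [0.5946 0.2129 0.141 ] 0.11898031047563773 0.14962253622581478 x 0.5894616742001403 0.5995683615465304
top0 0.24 84 [0.6014 0.2614 0.1403] 0.10505059260376437 0.1488516458693887 x 0.5886281713800481 0.7464333518386455
top0 0.28 81 [0.5905 0.2992 0.1425] 0.1206635488178244
[... 1662 characters left out ...]
0.597164678349596
side0 0.28 114 [0.59   0.3001 0.1442] 0.13989776895514694 0.1477343881549692 x 0.5848037146618819 0.5960171287714564
side0 0.32 127 [0.5879 0.3408 0.1442] 0.11636716338663555 0.14885914330768413 x 0.582679510871297 0.5938098074875965
side0 0.36 39 [0.5867 0.3658 0.1444] 0.1420097338082933 0.14647486086385242 x 0.5826969367542965 0.591129620416262
tab 277 [0.6089 0.2263 0.1689] [0.5855 0.0983 0.1601] [0.632  0.2354 0.1766]
tabpts [0.2118 0.0973]
y ext -0.0674805417494504 0.3718465814840871
base ((0.5966010093688965, 0.18279673159122467), (0.10028867423534393, 0.5069853663444519), 3.2356679439544678) [[ 0.5322  0.4331]
 [ 0.5608 -0.0731]
 [ 0.661  -0.0675]
 [ 0.6324  0.4387]]
```

Run:
```python
from h import *
np.set_printoptions(precision=4,suppress=True)
for n in ['top0','side0']:
    c=load(n); P,uv,col=cloud(c); g=col.astype(int)
    m=(P[:,0]>.55)&(P[:,0]<.66)&(P[:,1]>-.15)&(P[:,1]<.45)
    tb=m&(P[:,2]>.155)&(P[:,2]<.19)&(P[:,1]>.15); q=P[tb]; print('tab',tb.sum(),q.mean(0),q.min(0),q.max(0))
    tz=tb&(P[:,2]>.168); print(' top', P[tz].mean(0),P[tz].min(0),P[tz].max(0))
    for lo in np.arange(.586,.634,.008):
        k=(q[:,0]>lo)&(q[:,0]<lo+.008); print('  ',round(lo,3),k.sum(),q[k][:,1].min() if k.sum() else 0,q[k][:,1].max() if k.sum() else 0,np.median(q[k][:,1]) if k.sum() else 0)
    k=m&(P[:,2]>.135)&(P[:,1]>.03)&(P[:,1]<.19); q=P[k]; print('rod min y',np.sort(q[:,1])[:10],np.sort(q[:,2])[-5:])
    k=m&(P[:,2]>.1)&(P[:,2]<.16); print('all y>z.1',P[k][:,1].min(),P[k][:,1].max())
t=load('top0'); print('base corners', onplane(t,[(149,215),(149,253),(329,208),(329,244)],.008))
s=load('side0'); print(pts(s,[(281,240),(272,395)])[0])
```

```text
tab 125 [0.6083 0.2283 0.1699] [0.5869 0.2221 0.155 ] [0.6329 0.234  0.1802]
 top [0.6089 0.2293 0.1737] [0.5869 0.2245 0.1682] [0.6329 0.234  0.1802]
   0.586 26 0.2220505140829341 0.2325878450027747 0.227959549522798
   0.594 22 0.22256577076869913 0.23249213206669503 0.22590637395100951
   0.602 21 0.22427970604413353 0.233542864632199 0.22804065841494822
   0.61 20 0.22532268565824706 0.23364868289440696 0.22688308381605143
   0.618 20 0.22618127941010166 0.23372943899511608 0.22948891935759133
   0.626 16 0.225962255073639 0.23399716100453496 0.22895857569517183
   0.634 0 0 0 0
rod min y [0.0973 0.0985 0.0987 0.0989 0.0991 0.1004 0.1009 0.101  0.101  0.1012] [0.1616 0.1625 0.1636 0.1645 0.165 ]
all y>z.1 -0.06664399594379727 0.39377054906028036
tab 337 [0.6091 0.2302 0.1669] [0.5855 0.2213 0.1551] [0.632  0.2354 0.1766]
 top [0.6096 0.2293 0.1724] [0.5855 0.2213 0.1681] [0.6315 0.2354 0.1766]
   0.586 52 0.22186738044439702 0.23348615964026476 0.22955249588752213
   0.594 55 0.22349532740270728 0.23413098720925496 0.23052287214170897
   0.602 55 0.22401756769850723 0.235388403643075 0.23068691986240597
   0.61 62 0.2212960776726708 0.23379496411173395 0.23091887906882635
   0.618 58 0.22369899176253805 0.23509180821012066 0.23104586240350777
   0.626 46 0.2224278148340444 0.2353960764791364 0.23154432334389868
   0.634 0 0 0 0
rod min y [0.0983 0.0998 0.1011 0.1012 0.1018 0.1022 0.1028 0.1031 0.1033 0.1048] [0.1615 0.1617 0.1618 0.1622 0.1624]
all y>z.1 -0.06939238529988279 0.3953192382921875
base corners [[ 0.6339  0.3924  0.008 ]
 [ 0.5363  0.3868  0.008 ]
 [ 0.656  -0.068   0.008 ]
 [ 0.5627 -0.0685  0.008 ]]
[[ 0.6077 -0.0478  0.127 ]
 [ 0.581   0.386   0.1456]]
```

```bash
cat > plan.py <<'E'
import sys,math
from h import *
def psi(o):
    x=Rot.from_quat(o['tool_rot']).as_matrix()[:,0]; return math.degrees(math.atan2(x[1],x[0]))
if __name__=='__main__':
    x,y,z,a,n=map(float,sys.argv[1:6]); n=int(n); o=bot.get_obs(); p=o['eef_pos']; s=psi(o)
    d=np.array([x,y,z])-p; da=(a-s+180)%360-180
    print('pos',p.round(4),'psi',round(s,2),'j',o['joint_pos'].round(2),'F',o['ft_force'].round(1),'w',round(o['grip_width'],4),'t',o['clock'])
    print('d',d.round(4),'dpsi',round(da,2), 'rz',Rot.from_quat(o['tool_rot']).as_matrix()[:,2].round(4))
    for i in range(n):
        q=math.radians(s+da*i/n); e=d/n
        print([round(v,4) for v in (e[0]*math.cos(q)+e[1]*math.sin(q), e[0]*math.sin(q)-e[1]*math.cos(q), -e[2], -da/n)])
E
python3 plan.py .521 -.314 .25 29 24
```

```text
pos [0.1451 0.478  0.2416] psi 73.11 j [1.28 0.24 0.   1.34 0.   1.57] F [-0.1  0.3  0.1] w 0.0854 t 0.15
d [ 0.3759 -0.792   0.0084] dpsi -44.11 rz [-5.0e-04 -1.6e-03 -1.0e+00]
[np.float64(-0.027), np.float64(0.0246), np.float64(-0.0003), 1.8379]
[np.float64(-0.0262), np.float64(0.0254), np.float64(-0.0003), 1.8379]
[np.float64(-0.0254), np.float64(0.0263), np.float64(-0.0003), 1.8379]
[np.float64(-0.0245), np.float64(0.0271), np.float64(-0.0003), 1.8379]
[np.float64(-0.0237), np.float64(0.0278), np.float64(-0.0003), 1.8379]
[np.float64(-0.0228), np.float64(0.0286), np.float64(-0.0003), 1.8379]
[np.float64(-0.0218), np.float64(0.0293), np.float64(-0.0003), 1.8379]
[np.float64(-0.0209), np.float64(0.03), np.float64(-0.0003), 1.8379]
[np.float64(-0.0199), np.float64(0.0306), np.float64(-0.0003), 1.8379]
[np.float64(-0.0189), np.float64(0.0313), np.float64(-0.0003), 1.8379]
[np.float64(-0.0179), np.float64(0.0318), np.float64(-0.0003), 1.8379]
[np.float64(-0.0169), np.float64(0.0324), np.float64(-0.0003), 1.8379]
[np.float64(-0.0158), np.float64(0.0329), np.float64(-0.0003), 1.8379]
[np.float64(-0.0148), np.float64(0.0334), np.float64(-0.0003), 1.8379]
[np.float64(-0.0137), np.float64(0.0339), np.float64(-0.0003), 1.8379]
[np.float64(-0.0126), np.float64(0.0343), np.float64(-0.0003), 1.8379]
[np.float64(-0.0115), np.float64(0.0347), np.float64(-0.0003), 1.8379]
[np.float64(-0.0104), np.float64(0.035), np.float64(-0.0003), 1.8379]
[np.float64(-0.0092), np.float64(0.0353), np.float64(-0.0003), 1.8379]
[np.float64(-0.0081), np.float64(0.0356), np.float64(-0.0003), 1.8379]
[np.float64(-0.0069), np.float64(0.0359), np.float64(-0.0003), 1.8379]
[np.float64(-0.0058), np.float64(0.0361), np.float64(-0.0003), 1.8379]
[np.float64(-0.0046), np.float64(0.0362), np.float64(-0.0003), 1.8379]
[np.float64(-0.0035), np.float64(0.0364), np.float64(-0.0003), 1.8379]
```

Request:
{"op": "send_rows", "data": {
  "increments": [
    [[-0.027,0.025,0,1.84],[-0.026,0.0255,0,1.84],[-0.025,0.026,0,1.84],[-0.0245,0.027,0,1.84],[-0.0235,0.028,0,1.84],[-0.023,0.0285,0,1.84],[-0.022,0.029,0,1.84],[-0.021,0.03,0,1.84]]
  ],
  "hand": -1
}}

```text
clock: 0.95
eef_pos: [0.2713, 0.2076, 0.2388]
tool_rot: [0.873, 0.488, -0.002, 0.002]
ft_force: [2.1, 1.4, 0.0]
grip_width: 0.0856
```

Request:
{"op": "send_rows", "data": {
  "increments": [
    [[-0.02,0.0305,0,1.84],[-0.019,0.031,0,1.84],[-0.018,0.032,0,1.84],[-0.017,0.0325,0,1.84],[-0.016,0.033,0,1.84],[-0.015,0.0335,0,1.84],[-0.0135,0.034,0,1.84],[-0.0125,0.0345,0,1.84]]
  ]
}}

```text
clock: 1.75
eef_pos: [0.3968, -0.07, 0.2395]
tool_rot: [0.93, 0.367, -0.001, 0.002]
ft_force: [0.4, 0.7, 0.1]
grip_width: 0.0853
```

```bash
python3 plan.py .521 -.314 .25 29 8
```

```text
pos [ 0.3968 -0.07    0.2395] psi 43.05 j [-0.17  0.05 -0.23  1.29 -0.    0.65] F [0.4 0.7 0.1] w 0.0853 t 1.75
d [ 0.1242 -0.244   0.0105] dpsi -14.05 rz [-5.0e-04 -3.6e-03 -1.0e+00]
[np.float64(-0.0095), np.float64(0.0329), np.float64(-0.0013), 1.7563]
[np.float64(-0.0085), np.float64(0.0332), np.float64(-0.0013), 1.7563]
[np.float64(-0.0074), np.float64(0.0334), np.float64(-0.0013), 1.7563]
[np.float64(-0.0064), np.float64(0.0336), np.float64(-0.0013), 1.7563]
[np.float64(-0.0054), np.float64(0.0338), np.float64(-0.0013), 1.7563]
[np.float64(-0.0043), np.float64(0.0339), np.float64(-0.0013), 1.7563]
[np.float64(-0.0033), np.float64(0.0341), np.float64(-0.0013), 1.7563]
[np.float64(-0.0023), np.float64(0.0341), np.float64(-0.0013), 1.7563]
```

Request:
{"op": "send_rows", "data": {
  "increments": [
    [[-0.0095,0.033,-0.002,1.76],[-0.0085,0.033,-0.002,1.76],[-0.0075,0.0335,-0.001,1.76],[-0.0065,0.0335,-0.001,1.76],[-0.0055,0.034,-0.001,1.76],[-0.0045,0.034,-0.001,1.76],[-0.0035,0.034,-0.001,1.76],[-0.0025,0.034,-0.001,1.76]]
  ]
}}

```text
clock: 2.55
eef_pos: [0.5203, -0.3268, 0.2469]
tool_rot: [0.97, 0.243, -0.002, -0.0]
ft_force: [0.1, 0.6, 0.2]
grip_width: 0.0855
```

```bash
python3 -c "
from h import *
snap('wrist','wrist1');snap('top','top1')"; python3 plan.py .521 -.314 .18 29 8
```

```text
pos [ 0.5207 -0.3291  0.2451] psi 28.03 j [-0.56  0.48  0.36  1.45 -0.    0.52] F [ 0.7 -0.8 -0.3] w 0.0854 t 2.65
d [ 0.0003  0.0151 -0.0651] dpsi 0.97 rz [-5.7e-03 -9.0e-04 -1.0e+00]
[np.float64(0.0009), np.float64(-0.0016), np.float64(0.0081), -0.1216]
[np.float64(0.0009), np.float64(-0.0016), np.float64(0.0081), -0.1216]
[np.float64(0.0009), np.float64(-0.0016), np.float64(0.0081), -0.1216]
[np.float64(0.0009), np.float64(-0.0016), np.float64(0.0081), -0.1216]
[np.float64(0.0009), np.float64(-0.0016), np.float64(0.0081), -0.1216]
[np.float64(0.0009), np.float64(-0.0016), np.float64(0.0081), -0.1216]
[np.float64(0.0009), np.float64(-0.0016), np.float64(0.0081), -0.1216]
[np.float64(0.0009), np.float64(-0.0016), np.float64(0.0081), -0.1216]
```

View pics/wrist1.png

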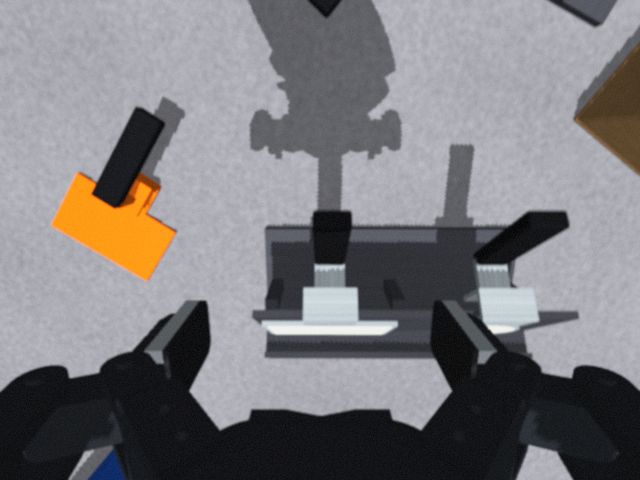

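Run:
```python
from h import *
np.set_printoptions(precision=4,suppress=True)
c=load('wrist1'); P,uv,col=cloud(c); g=col.astype(int)
u,v=uv.T
def reg(m,name):
    q=P[m]; print(name,m.sum(),np.median(q,0),q.min(0),q.max(0)); return q
br=(u>303)&(u<358)&(v>289)&(v<320)&(g.min(1)>130)
q=reg(br,'bridge')
C=q.mean(0);w,V=np.linalg.eigh(np.cov((q-C).T));print(V.T,np.sqrt(w))
print('bridge corners',pts(c,[(305,291),(355,291),(303,318),(356,318)])[0])
h=(u>312)&(u<353)&(v>208)&(v<266)&(g.max(1)<40)&(P[:,2]>.07)
q=reg(h,'handle'); top=q[q[:,2]>.15]; print('topend',top.mean(0),len(top))
print('handle top corners',pts(c,[(316,214),(350,214),(317,232),(350,232)])[0])
a=pts(c,[(305,305),(355,305)])[0]; print('yaw bridge',np.degrees(np.arctan2(*(a[1]-a[0])[[1,0]])))
a=pts(c,[(268,327),(392,326)])[0]; print('plate ends',a,np.degrees(np.arctan2(*(a[1]-a[0])[[1,0]])))
a=onplane(c,[(267,356),(527,354)],.0); print('base',np.degrees(np.arctan2(*(a[1]-a[0])[[1,0]])))
a=onplane(c,[(267,228),(512,227)],.0); print('base',a,np.degrees(np.arctan2(*(a[1]-a[0])[[1,0]])))
```

```text
bridge 1615 [ 0.5497 -0.3683  0.1298] [ 0.5285 -0.3854  0.122 ] [ 0.5708 -0.3513  0.1367]
[[-0.268   0.4997  0.8237]
 [-0.3939  0.7234 -0.567 ]
 [-0.8792 -0.4764  0.0029]] [0.0007 0.0063 0.0114]
bridge corners [[ 0.5294 -0.3701  0.1235]
 [ 0.5617 -0.3522  0.1247]
 [ 0.5361 -0.3851  0.1345]
 [ 0.5695 -0.3665  0.1358]]
handle 1753 [ 0.5234 -0.3182  0.1491] [ 0.5054 -0.3541  0.0967] [ 0.548  -0.2982  0.1636]
topend [ 0.5177 -0.309   0.159 ] 856
handle top corners [[ 0.5065 -0.3083  0.1597]
 [ 0.5246 -0.2987  0.1591]
 [ 0.5129 -0.3192  0.1537]
 [ 0.5312 -0.3097  0.1527]]
yaw bridge 27.31165175619647
plate ends [[ 0.5216 -0.4262  0.094 ]
 [ 0.6113 -0.3732  0.1001]] 30.575265152568612
base 28.835211929085155
base [[ 0.481  -0.3752  0.    ]
 [ 0.7061 -0.2536  0.    ]] 28.38712185263052
```

Run:
```python
from h import *
np.set_printoptions(precision=4,suppress=True)
c=load('wrist1'); P,uv,col=cloud(c); g=col.astype(int)
u,v=uv.T
h=(u>308)&(u<356)&(v>205)&(v<266)&(g.max(1)<40)&(P[:,2]>.07)
rx=np.array([.477,-.879]); ry=np.array([.879,.477])
a=P[h][:,:2]@rx; b=P[h][:,:2]@ry; z=P[h][:,2]
for vv in range(208,266,4):
    k=(v[h]==vv); 
    if k.sum(): print(vv,k.sum(),a[k].mean().round(4),b[k].min().round(4),b[k].max().round(4),np.median(z[k]).round(4))
gg=np.array([.5228,-.3188]); print(gg@rx,gg@ry)
```

```text
212 29 0.5117 0.2981 0.3174 0.158
216 37 0.5138 0.2969 0.3186 0.1599
220 36 0.516 0.2963 0.3185 0.161
224 37 0.5182 0.2969 0.3185 0.1621
228 38 0.5213 0.2961 0.3187 0.1599
232 36 0.5252 0.2967 0.3185 0.1541
236 35 0.5293 0.2965 0.3184 0.1484
240 34 0.5336 0.2963 0.3181 0.1421
244 34 0.5383 0.296 0.3187 0.1357
248 32 0.5432 0.2966 0.3185 0.1284
252 32 0.5485 0.2964 0.3191 0.1209
256 31 0.5542 0.2962 0.3189 0.1127
260 30 0.5602 0.296 0.3187 0.1044
0.5296008 0.30747360000000007
```

```bash
python3 plan.py .5224 -.3179 .131 28.5 8
```

```text
pos [ 0.5207 -0.3291  0.2451] psi 28.03 j [-0.56  0.48  0.36  1.45 -0.    0.52] F [ 0.7 -0.8 -0.3] w 0.0854 t 2.65
d [ 0.0017  0.0112 -0.1141] dpsi 0.47 rz [-5.7e-03 -9.0e-04 -1.0e+00]
[np.float64(0.0008), np.float64(-0.0011), np.float64(0.0143), -0.0591]
[np.float64(0.0008), np.float64(-0.0011), np.float64(0.0143), -0.0591]
[np.float64(0.0008), np.float64(-0.0011), np.float64(0.0143), -0.0591]
[np.float64(0.0008), np.float64(-0.0011), np.float64(0.0143), -0.0591]
[np.float64(0.0008), np.float64(-0.0011), np.float64(0.0143), -0.0591]
[np.float64(0.0008), np.float64(-0.0011), np.float64(0.0143), -0.0591]
[np.float64(0.0009), np.float64(-0.0011), np.float64(0.0143), -0.0591]
[np.float64(0.0009), np.float64(-0.0011), np.float64(0.0143), -0.0591]
```

Request:
{"op": "send_rows", "data": {
  "increments": [
    [[0.003,-0.005,0,-0.4],[0.003,-0.004,0.01,0],[0.001,0,0.015,0],[0,0,0.015,0],[0,0,0.015,0],[0,0,0.01,0],[0,0,0.005,0],[0,0,0,0]]
  ]
}}

```text
clock: 3.45
eef_pos: [0.5191, -0.3071, 0.1703]
tool_rot: [0.968, 0.25, -0.004, -0.003]
ft_force: [0.4, 0.3, -0.1]
grip_width: 0.0855
```

```bash
python3 plan.py .5224 -.3179 .131 28.5 4
```

```text
pos [ 0.5191 -0.3071  0.1703] psi 28.97 j [-0.53  0.49  0.18  1.27 -0.    0.53] F [ 0.4  0.3 -0.1] w 0.0855 t 3.45
d [ 0.0033 -0.0108 -0.0393] dpsi -0.47 rz [-0.0097  0.0035 -0.9999]
[np.float64(-0.0006), np.float64(0.0028), np.float64(0.0098), 0.1164]
[np.float64(-0.0006), np.float64(0.0028), np.float64(0.0098), 0.1164]
[np.float64(-0.0006), np.float64(0.0028), np.float64(0.0098), 0.1164]
[np.float64(-0.0006), np.float64(0.0028), np.float64(0.0098), 0.1164]
```

Request:
{"op": "send_rows", "data": {
  "increments": [
    [[-0.002,0.006,0,0.3],[0,0.003,0.005,0],[0,0,0.008,0],[0,0,0.008,0],[0,0,0.006,0],[0,0,0,0],[0,0,0,0],[0,0,0,0]]
  ]
}}

```text
clock: 4.25
eef_pos: [0.5225, -0.3173, 0.1425]
tool_rot: [0.969, 0.247, -0.003, -0.002]
ft_force: [0.1, 0.1, -0.0]
grip_width: 0.0852
```

```bash
python3 plan.py .5224 -.3179 .131 28.5 4
```

```text
pos [ 0.5225 -0.3173  0.1425] psi 28.62 j [-0.54  0.52  0.16  1.21 -0.    0.53] F [ 0.1  0.1 -0. ] w 0.0852 t 4.25
d [-0.0001 -0.0006 -0.0115] dpsi -0.12 rz [-0.0071  0.0019 -1.    ]
[np.float64(-0.0001), np.float64(0.0001), np.float64(0.0029), 0.0306]
[np.float64(-0.0001), np.float64(0.0001), np.float64(0.0029), 0.0306]
[np.float64(-0.0001), np.float64(0.0001), np.float64(0.0029), 0.0306]
[np.float64(-0.0001), np.float64(0.0001), np.float64(0.0029), 0.0306]
```

Request:
{"op": "send_rows", "data": {
  "increments": [
    [[0,0,0.005,0],[0,0,0.005,0],[0,0,0.0015,0],[0,0,0,0],[0,0,0,0],[0,0,0,0],[0,0,0,0],[0,0,0,0]]
  ]
}}

```text
clock: 5.05
eef_pos: [0.5229, -0.3175, 0.1309]
tool_rot: [0.969, 0.247, -0.003, -0.001]
ft_force: [0.3, -0.4, 0.8]
grip_width: 0.0853
```

Request:
{"op": "send_rows", "data": {
  "increments": [
    [[0,0,0,0],[0,0,0,0],[0,0,0,0],[0,0,0,0],[0,0,0,0],[0,0,0,0],[0,0,0,0],[0,0,0,0]]
  ],
  "hand": 1
}}

```text
clock: 5.85
eef_pos: [0.523, -0.3176, 0.1313]
tool_rot: [0.969, 0.247, -0.002, -0.001]
ft_force: [0.5, 0.3, -0.1]
grip_width: 0.0231
```

```bash
python3 plan.py .5224 -.3179 .131 28.5 1; python3 -c "
from h import *
snap('wrist','wrist2')"
```

```text
pos [ 0.523  -0.3176  0.1313] psi 28.62 j [-0.54  0.53  0.14  1.19 -0.    0.53] F [ 0.5  0.3 -0.1] w 0.0231 t 5.85
d [-0.0006 -0.0003 -0.0003] dpsi -0.12 rz [-5.3e-03  5.0e-04 -1.0e+00]
[np.float64(-0.0007), np.float64(-0.0), np.float64(0.0003), 0.1214]
```

View pics/wrist2.png

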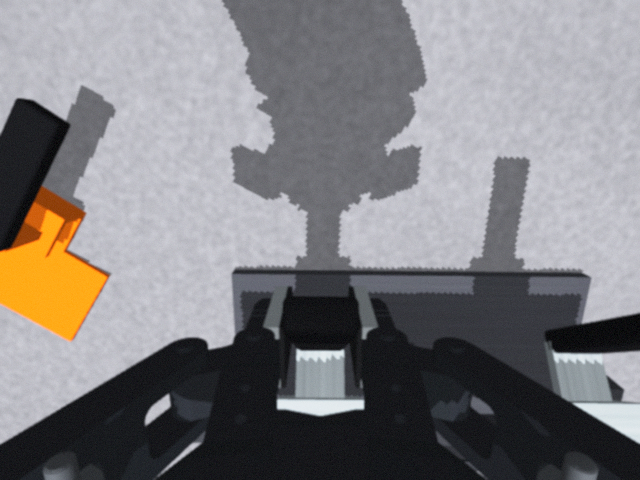

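Request:
{"op": "send_rows", "data": {
  "increments": [
    [[0,-0.002,-0.003,0],[0,-0.004,-0.006,0],[0,-0.006,-0.008,0],[0,-0.006,-0.008,0],[0,-0.006,-0.008,0],[0,-0.006,-0.008,0],[0,-0.006,-0.008,0],[0,-0.003,-0.004,0]]
  ]
}}

```text
clock: 6.7
eef_pos: [0.5035, -0.282, 0.1886]
tool_rot: [0.969, 0.247, -0.002, 0.001]
ft_force: [1.0, -1.9, -2.6]
grip_width: 0.023
```

```bash
python3 plan.py .5224 -.3179 .131 28.5 1; python3 -c "
from h import *
snap('side','side3')"
```

```text
pos [ 0.5035 -0.282   0.1886] psi 28.57 j [-0.51  0.42  0.12  1.27 -0.    0.56] F [ 1.  -1.9 -2.6] w 0.023 t 6.7
d [ 0.0189 -0.0359 -0.0576] dpsi -0.07 rz [-0.0039 -0.0026 -1.    ]
[np.float64(-0.0006), np.float64(0.0405), np.float64(0.0576), 0.0683]
```

View pics/side3.png

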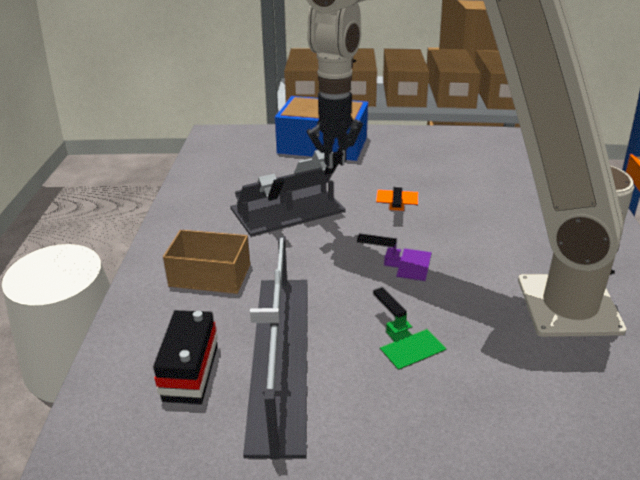

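Marker is coming out (at about pixel 330,165), force about its own weight. Continue.

Request:
{"op": "send_rows", "data": {
  "increments": [
    [[0,-0.004,-0.006,0],[0,-0.006,-0.008,0],[0,-0.006,-0.008,0],[0,-0.006,-0.009,0],[0,-0.004,-0.012,0],[0,-0.003,-0.012,0],[0,-0.002,-0.008,0],[0,0,0,0]]
  ]
}}

```text
clock: 7.55
eef_pos: [0.4858, -0.2491, 0.257]
tool_rot: [0.969, 0.248, -0.003, -0.003]
ft_force: [0.6, -0.1, -2.4]
grip_width: 0.0229
```

```bash
python3 plan.py .5224 -.3179 .131 28.5 1; python3 -c "
from h import *
for n in ['side','wrist']:
    c=snap(n,n+'4')
c=load('side4');cv2.imwrite('pics/side4c.png',cv2.resize(c['image'][80:240,220:400,::-1],None,fx=4,fy=3.75))
"
```

```text
pos [ 0.4858 -0.2491  0.257 ] psi 28.67 j [-0.47  0.33  0.17  1.42 -0.    0.6 ] F [ 0.6 -0.1 -2.4] w 0.0229 t 7.55
d [ 0.0366 -0.0688 -0.126 ] dpsi -0.17 rz [-0.0078  0.0035 -1.    ]
[np.float64(-0.0009), np.float64(0.078), np.float64(0.126), 0.1707]
```

View pics/side4c.png

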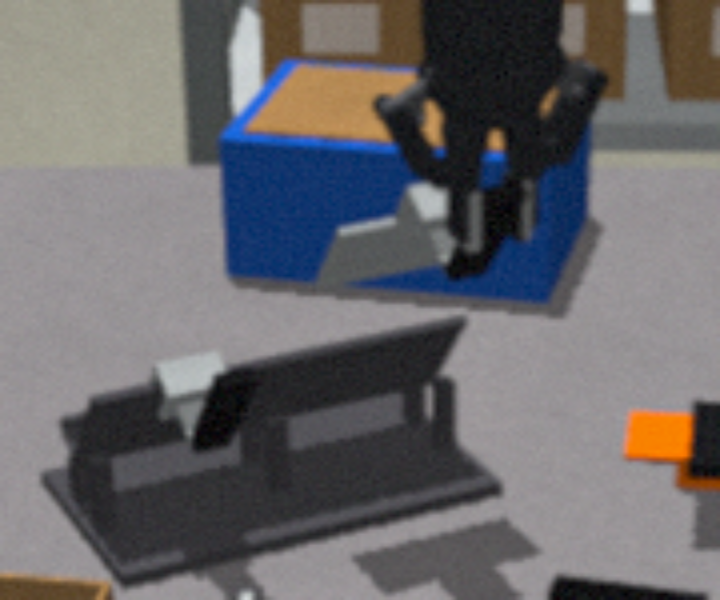

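View pics/wrist4.png

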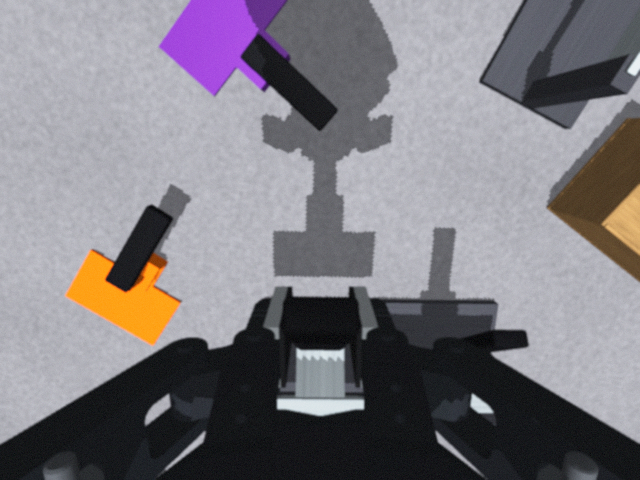

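```bash
python3 plan.py .525 .040 .27 93 15
```

```text
pos [ 0.4854 -0.2491  0.2556] psi 28.66 j [-0.47  0.34  0.17  1.41 -0.    0.6 ] F [-0.1  0.8 -2.1] w 0.0232 t 7.65
d [0.0396 0.2891 0.0144] dpsi 64.34 rz [-0.0096  0.0043 -0.9999]
[np.float64(0.0116), np.float64(-0.0156), np.float64(-0.001), -4.2894]
[np.float64(0.0127), np.float64(-0.0147), np.float64(-0.001), -4.2894]
[np.float64(0.0138), np.float64(-0.0137), np.float64(-0.001), -4.2894]
[np.float64(0.0148), np.float64(-0.0127), np.float64(-0.001), -4.2894]
[np.float64(0.0157), np.float64(-0.0115), np.float64(-0.001), -4.2894]
[np.float64(0.0165), np.float64(-0.0103), np.float64(-0.001), -4.2894]
[np.float64(0.0172), np.float64(-0.0091), np.float64(-0.001), -4.2894]
[np.float64(0.0178), np.float64(-0.0078), np.float64(-0.001), -4.2894]
[np.float64(0.0184), np.float64(-0.0064), np.float64(-0.001), -4.2894]
[np.float64(0.0188), np.float64(-0.005), np.float64(-0.001), -4.2894]
[np.float64(0.0191), np.float64(-0.0036), np.float64(-0.001), -4.2894]
[np.float64(0.0193), np.float64(-0.0022), np.float64(-0.001), -4.2894]
[np.float64(0.0194), np.float64(-0.0007), np.float64(-0.001), -4.2894]
[np.float64(0.0194), np.float64(0.0008), np.float64(-0.001), -4.2894]
[np.float64(0.0193), np.float64(0.0022), np.float64(-0.001), -4.2894]
```

Request:
{"op": "send_rows", "data": {
  "increments": [
    [[0.0116,-0.0156,-0.002,-4.3],[0.0127,-0.0147,-0.002,-4.3],[0.0138,-0.0137,-0.002,-4.3],[0.0148,-0.0127,-0.002,-4.3],[0.0157,-0.0115,-0.001,-4.3],[0.0165,-0.0103,-0.001,-4.3],[0.0172,-0.0091,-0.001,-4.3],[0.0178,-0.0078,-0.001,-4.3]]
  ]
}}

```text
clock: 8.45
eef_pos: [0.5037, -0.0932, 0.2613]
tool_rot: [0.848, 0.53, -0.007, -0.008]
ft_force: [-0.6, -0.2, -2.2]
grip_width: 0.023
```

```bash
python3 plan.py .525 .040 .27 93 7
```

```text
pos [ 0.5037 -0.0932  0.2613] psi 63.96 j [-0.18  0.28  0.1   1.42  0.    0.27] F [-0.6 -0.2 -2.2] w 0.023 t 8.45
d [0.0213 0.1332 0.0087] dpsi 29.04 rz [-0.0213  0.0062 -0.9998]
[np.float64(0.0184), np.float64(-0.0056), np.float64(-0.0012), -4.1482]
[np.float64(0.0188), np.float64(-0.0043), np.float64(-0.0012), -4.1482]
[np.float64(0.019), np.float64(-0.0029), np.float64(-0.0012), -4.1482]
[np.float64(0.0192), np.float64(-0.0015), np.float64(-0.0012), -4.1482]
[np.float64(0.0193), np.float64(-0.0001), np.float64(-0.0012), -4.1482]
[np.float64(0.0192), np.float64(0.0013), np.float64(-0.0012), -4.1482]
[np.float64(0.0191), np.float64(0.0027), np.float64(-0.0012), -4.1482]
```

Request:
{"op": "send_rows", "data": {
  "increments": [
    [[0.0184,-0.0056,-0.001,-4.0],[0.0188,-0.0043,-0.001,-4.0],[0.019,-0.003,-0.001,-4.0],[0.019,-0.0015,-0.001,-4.0],[0.019,0,-0.001,-4.0],[0.018,0.001,-0.001,-4.0],[0.014,0.002,-0.001,-3.5],[0,0,0,0]]
  ]
}}

```text
clock: 9.25
eef_pos: [0.5226, 0.0389, 0.2617]
tool_rot: [0.69, 0.724, -0.01, -0.014]
ft_force: [-0.4, -0.4, -2.1]
grip_width: 0.0231
```

```bash
python3 plan.py .525 .040 .25 93 4;python3 -c "
from h import *
for n in ['side','wrist','top']:
    c=snap(n,n+'5')
c=load('side5');cv2.imwrite('pics/side5c.png',cv2.resize(c['image'][100:300,220:420,::-1],None,fx=3,fy=3))
"
```

```text
pos [0.5226 0.0389 0.2617] psi 92.72 j [0.07 0.31 0.15 1.44 0.01 0.02] F [-0.4 -0.4 -2.1] w 0.0231 t 9.25
d [ 0.0024  0.0011 -0.0117] dpsi 0.28 rz [-0.0338  0.0049 -0.9994]
[np.float64(0.0002), np.float64(0.0006), np.float64(0.0029), -0.0706]
[np.float64(0.0002), np.float64(0.0006), np.float64(0.0029), -0.0706]
[np.float64(0.0002), np.float64(0.0006), np.float64(0.0029), -0.0706]
[np.float64(0.0002), np.float64(0.0006), np.float64(0.0029), -0.0706]
```

View pics/side5c.png

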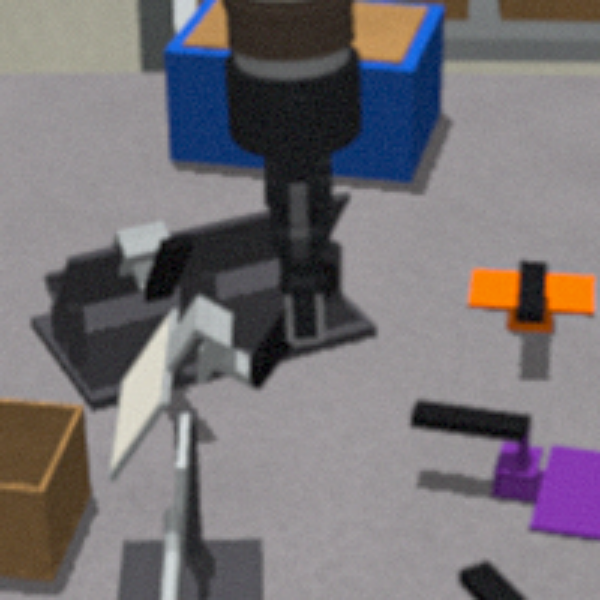

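View pics/wrist5.png

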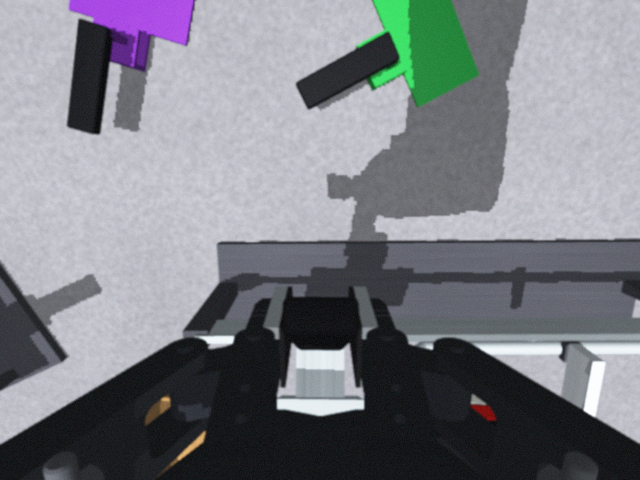

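View pics/top5.png

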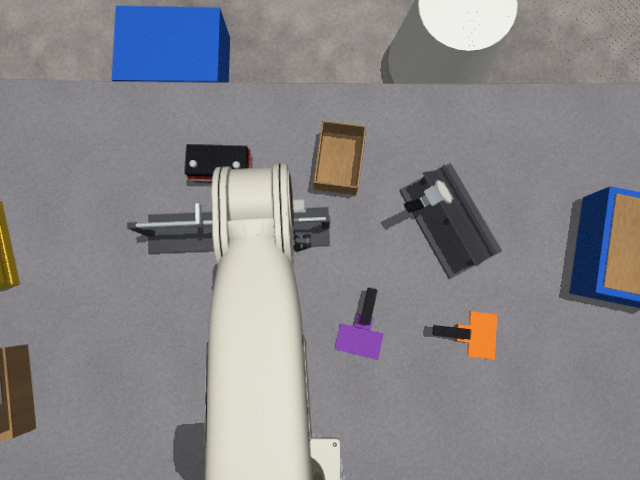

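Run:
```python
from h import *
np.set_printoptions(precision=4,suppress=True)
c=load('side5'); P,uv,col=cloud(c); g=col.astype(int); u,v=uv.T
for nm,m in [('bridge',(u>276)&(u<300)&(v>196)&(v<226)&(P[:,2]>.19)&(g.min(1)>130)),('plate',(u>256)&(u<280)&(v>200)&(v<262)&(P[:,2]>.12)&(g.min(1)>150)),('handle',(u>300)&(u<318)&(v>205)&(v<232)&(P[:,2]>.17)&(g.max(1)<40))]:
    q=P[m]; C=q.mean(0); w,V=np.linalg.eigh(np.cov((q-C).T)); print(nm,m.sum(),C,np.median(q,0),q.min(0),q.max(0)); print(V.T,np.sqrt(w))
im=c['image'][190:270,245:325,::-1]; cv2.imwrite('pics/side5d.png',cv2.resize(im,None,fx=7,fy=7,interpolation=cv2.INTER_NEAREST))
w=load('wrist5'); a,_=pts(w,[(300,400),(320,403),(345,400),(320,385),(320,370),(320,330)]); print(a)
```

```text
bridge 241 [0.5834 0.0383 0.2524] [0.5821 0.04   0.2546] [ 0.5617 -0.0165  0.2273] [0.6079 0.0629 0.2658]
[[ 0.1207 -0.2661  0.9564]
 [ 0.8719  0.4889  0.026 ]
 [-0.4745  0.8307  0.2911]] [0.0084 0.0104 0.0168]
plate 496 [0.6194 0.0441 0.2118] [0.6191 0.0451 0.2134] [ 0.597  -0.0189  0.1227] [0.6416 0.0989 0.2466]
[[ 0.8944 -0.0111  0.4471]
 [-0.4441 -0.1413  0.8848]
 [ 0.0534 -0.9899 -0.1313]] [0.0065 0.0219 0.0309]
handle 152 [0.5429 0.0469 0.2401] [0.543  0.0495 0.2399] [0.5308 0.0288 0.2191] [0.554  0.0546 0.2599]
[[ 0.8136  0.3097  0.4921]
 [-0.3292  0.943  -0.0492]
 [-0.4793 -0.1219  0.8691]] [0.0027 0.0067 0.0108]
[[0.5677 0.0296 0.2503]
 [0.5682 0.0386 0.2513]
 [0.5662 0.0497 0.2513]
 [0.5708 0.0388 0.2344]
 [0.5655 0.0386 0.2298]
 [0.5116 0.036  0.2924]]
```

View pics/side5d.png

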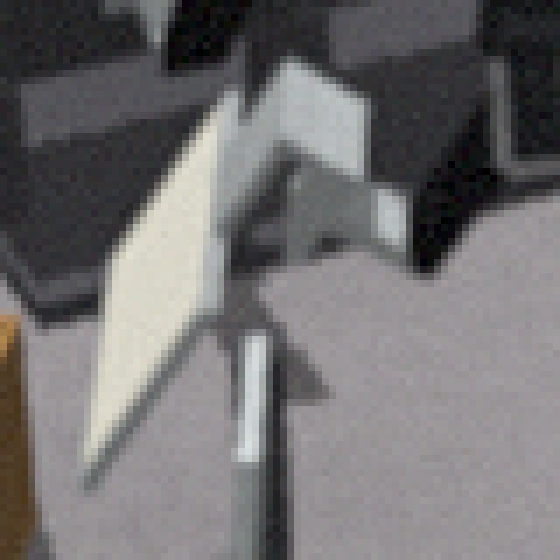

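Run:
```python
from h import *
np.set_printoptions(precision=4,suppress=True)
c=load('side5')
a=[(300,80),(355,108),(350,160),(300,140),(325,120)]
print('bridge top face',pts(c,[(245+x/7,190+y/7) for x,y in a])[0])
a=[(210,120),(130,240),(195,290),(105,430),(170,200)]
print('plate face',pts(c,[(245+x/7,190+y/7) for x,y in a])[0])
a=[(250,150),(235,200),(220,110)]
print('far leg side',pts(c,[(245+x/7,190+y/7) for x,y in a])[0])
a=[(440,170),(430,255),(470,130),(395,215)]
print('handle',pts(c,[(245+x/7,190+y/7) for x,y in a])[0])
a=[(252,345),(252,400),(252,450)]
print('rail',pts(c,[(245+x/7,190+y/7) for x,y in a])[0])
```

```text
bridge top face [[0.5826 0.0271 0.2605]
 [0.5689 0.0234 0.2501]
 [0.5682 0.0514 0.2512]
 [0.5801 0.058  0.2609]
 [0.575  0.0425 0.2577]]
plate face [[ 0.6108 -0.0057  0.2289]
 [ 0.635  -0.0078  0.1892]
 [ 0.6059  0.0809  0.2302]
 [ 0.6294  0.0935  0.1956]
 [ 0.6213  0.0061  0.2108]]
far leg side [[ 0.5951  0.0386  0.2462]
 [ 0.5975  0.0566  0.242 ]
 [ 0.6085 -0.0098  0.2296]]
handle [[0.5465 0.0334 0.2376]
 [0.5482 0.0546 0.2249]
 [0.5383 0.0364 0.2515]
 [0.5584 0.0356 0.2251]]
rail [[ 0.6083 -0.0531  0.1252]
 [ 0.6063 -0.0292  0.1221]
 [ 0.6034  0.0004  0.1253]]
```

```bash
python3 plan.py .532 .041 .172 93 7
```

```text
pos [0.5222 0.037  0.2618] psi 92.5 j [0.07 0.31 0.14 1.44 0.01 0.02] F [ 0.6  0.1 -3.2] w 0.0232 t 9.4
d [ 0.0098  0.004  -0.0898] dpsi 0.5 rz [-0.034   0.004  -0.9994]
[np.float64(0.0005), np.float64(0.0014), np.float64(0.0128), -0.0709]
[np.float64(0.0005), np.float64(0.0014), np.float64(0.0128), -0.0709]
[np.float64(0.0005), np.float64(0.0014), np.float64(0.0128), -0.0709]
[np.float64(0.0005), np.float64(0.0014), np.float64(0.0128), -0.0709]
[np.float64(0.0005), np.float64(0.0014), np.float64(0.0128), -0.0709]
[np.float64(0.0005), np.float64(0.0014), np.float64(0.0128), -0.0709]
[np.float64(0.0005), np.float64(0.0014), np.float64(0.0128), -0.0709]
```

Request:
{"op": "send_rows", "data": {
  "increments": [
    [[0.001,0.002,0.008,-0.1],[0.001,0.002,0.014,-0.1],[0.001,0.002,0.014,-0.1],[0.001,0.002,0.014,-0.1],[0,0.002,0.014,0],[0,0.002,0.013,0],[0,0.001,0.008,0],[0,0,0,0]]
  ]
}}

```text
clock: 10.2
eef_pos: [0.5316, 0.0352, 0.1694]
tool_rot: [0.694, 0.72, -0.012, -0.014]
ft_force: [-0.8, -0.1, -3.4]
grip_width: 0.023
```

```bash
python3 plan.py .532 .041 .172 93 4;python3 -c "
from h import *
for n in ['side']:
    c=snap(n,n+'6')
c=load('side6');cv2.imwrite('pics/side6c.png',cv2.resize(c['image'][190:290,235:335,::-1],None,fx=6,fy=6,interpolation=cv2.INTER_NEAREST))
"
```

```text
pos [0.5316 0.0352 0.1694] psi 92.11 j [ 0.06  0.37 -0.    1.23  0.    0.03] F [-0.8 -0.1 -3.4] w 0.023 t 10.2
d [0.0004 0.0058 0.0026] dpsi 0.89 rz [-0.0361  0.0021 -0.9993]
[np.float64(0.0014), np.float64(0.0002), np.float64(-0.0006), -0.2215]
[np.float64(0.0014), np.float64(0.0002), np.float64(-0.0006), -0.2215]
[np.float64(0.0014), np.float64(0.0002), np.float64(-0.0006), -0.2215]
[np.float64(0.0014), np.float64(0.0002), np.float64(-0.0006), -0.2215]
```

View pics/side6c.png

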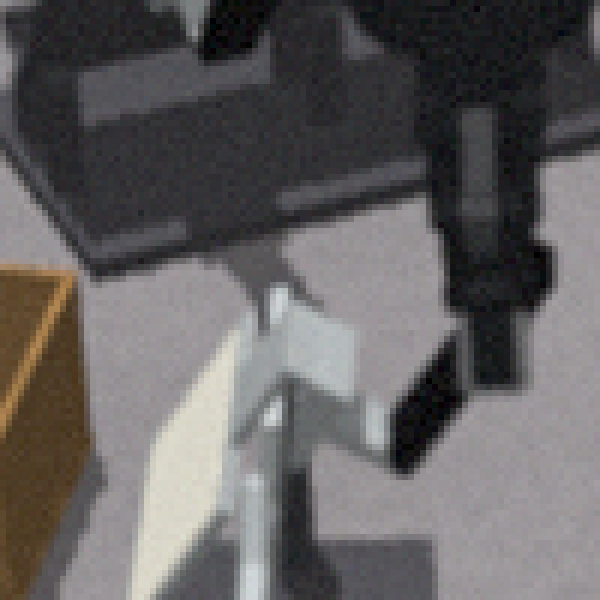

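Run:
```python
from h import *
np.set_printoptions(precision=4,suppress=True)
c=load('side6'); P,uv,col=cloud(c); g=col.astype(int); u,v=uv.T
k=(u>=283)&(u<=293)&(v>=242)&(v<=254)&(g.min(1)>140)
q=P[k]; C=np.median(q,0); w,V=np.linalg.eigh(np.cov((q-q.mean(0)).T)); print('bridge',k.sum(),C,q.mean(0),q.min(0),q.max(0)); print(V.T,np.sqrt(w))
f=lambda x,y:(235+x/6,190+y/6)
a=[(255,490),(255,540),(272,412),(292,400),(305,420),(330,420),(290,300),(350,330),(290,370),(350,390)]
for s,r in zip(a,pts(c,[f(*p) for p in a])[0]): print(s,r)
# far plate face
k=(u>258)&(u<272)&(v>250)&(v<285)&(g.min(1)>170)&(P[:,2]>.08); q=P[k]; C=q.mean(0); w,V=np.linalg.eigh(np.cov((q-C).T)); print('plate',k.sum(),C,V.T[0],np.sqrt(w))
```

```text
bridge 131 [0.5857 0.0348 0.1643] [0.5864 0.0179 0.1535] [ 0.5753 -0.2339 -0.0024] [0.6107 0.0562 0.1717]
[[ 0.7593  0.378  -0.5298]
 [ 0.648  -0.3643  0.6689]
 [-0.0599  0.8511  0.5215]] [0.0046 0.0067 0.0797]
(255, 490) [0.5985 0.1063 0.161 ]
(255, 540) [0.5981 0.1166 0.1502]
(272, 412) [0.6037 0.0126 0.1233]
(292, 400) [ 0.6038 -0.0457  0.0873]
(305, 420) [0.5904 0.0366 0.1374]
(330, 420) [0.5807 0.0528 0.1491]
(290, 300) [0.5955 0.0173 0.1702]
(350, 330) [0.5769 0.0156 0.1579]
(290, 370) [0.5923 0.0538 0.1685]
(350, 390) [0.5746 0.0475 0.1569]
plate 306 [0.6311 0.0369 0.1168] [0.8408 0.0226 0.5409] [0.0006 0.0138 0.0294]
```

Request:
{"op": "send_rows", "data": {
  "increments": [
    [[0.002,0.001,0,-0.5],[0.002,0.001,0.004,-0.4],[0,0,0.005,0],[0,0,0.005,0],[0,0,0.004,0],[0,0,0.002,0],[0,0,0,0],[0,0,0,0]]
  ]
}}

```text
clock: 11.05
eef_pos: [0.5345, 0.0397, 0.1507]
tool_rot: [0.688, 0.726, -0.01, -0.012]
ft_force: [0.7, 0.7, -2.7]
grip_width: 0.0232
```

```bash
python3 plan.py .533 .041 .1475 93 4;python3 -c "
from h import *
for n in ['side']:
    c=snap(n,n+'7')
c=load('side7');cv2.imwrite('pics/side7c.png',cv2.resize(c['image'][200:300,235:335,::-1],None,fx=6,fy=6,interpolation=cv2.INTER_NEAREST))
"
```

```text
pos [0.5345 0.0397 0.1507] psi 93.08 j [ 0.07  0.39 -0.03  1.18  0.    0.02] F [ 0.7  0.7 -2.7] w 0.0232 t 11.05
d [-0.0015  0.0013 -0.0032] dpsi -0.08 rz [-0.0308  0.0023 -0.9995]
[np.float64(0.0003), np.float64(-0.0004), np.float64(0.0008), 0.0201]
[np.float64(0.0003), np.float64(-0.0004), np.float64(0.0008), 0.0201]
[np.float64(0.0003), np.float64(-0.0004), np.float64(0.0008), 0.0201]
[np.float64(0.0003), np.float64(-0.0004), np.float64(0.0008), 0.0201]
```

View pics/side7c.png

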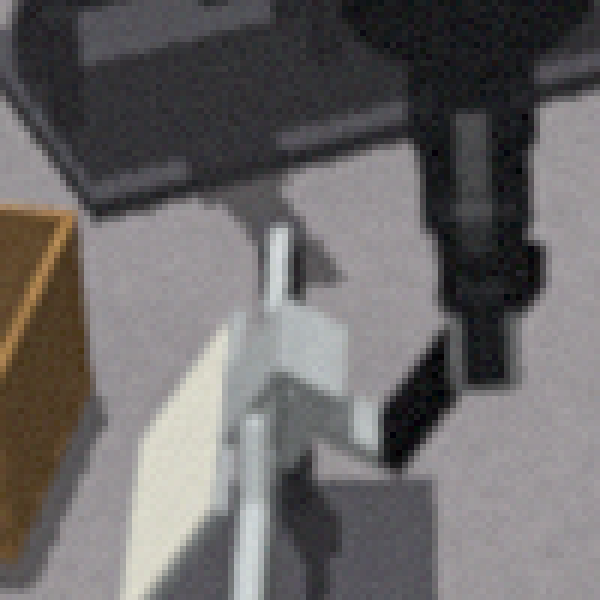

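Request:
{"op": "send_rows", "data": {
  "increments": [
    [[0,-0.0015,0.002,0],[0,0,0.002,0],[0,0,0.001,0],[0,0,0,0],[0,0,0,0],[0,0,0,0],[0,0,0,0],[0,0,0,0]]
  ]
}}

```text
clock: 11.9
eef_pos: [0.5331, 0.0395, 0.1459]
tool_rot: [0.688, 0.726, -0.009, -0.012]
ft_force: [-0.2, 0.3, -3.1]
grip_width: 0.023
```

```bash
python3 plan.py .533 .041 .1475 93 1;python3 -c "
from h import *
for n in ['side']:
    c=snap(n,n+'8')
c=load('side8');cv2.imwrite('pics/side8c.png',cv2.resize(c['image'][200:300,235:335,::-1],None,fx=6,fy=6,interpolation=cv2.INTER_NEAREST))
"
```

```text
pos [0.5331 0.0395 0.1459] psi 93.07 j [ 0.07  0.39 -0.04  1.17  0.    0.02] F [-0.2  0.3 -3.1] w 0.023 t 11.9
d [-0.0001  0.0015  0.0016] dpsi -0.07 rz [-0.0296  0.0024 -0.9996]
[np.float64(0.0015), np.float64(-0.0), np.float64(-0.0016), 0.0684]
```

View pics/side8c.png

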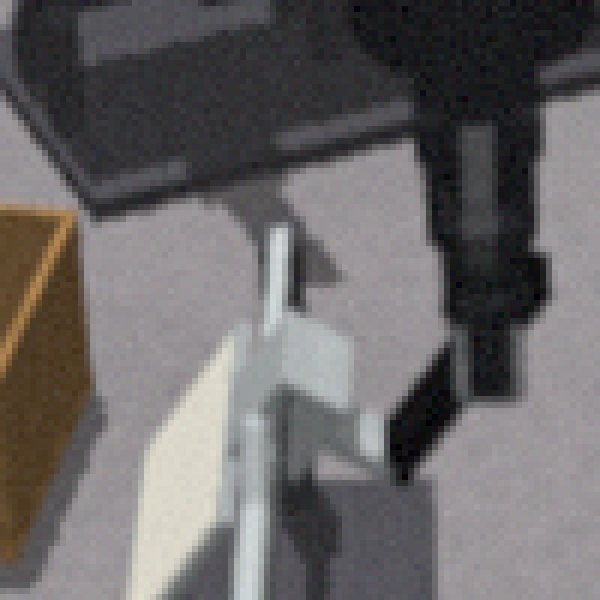

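Request:
{"op": "send_rows", "data": {
  "increments": [
    [[0,0,0,0],[0,0,0,0],[0,0,0,0],[0,0,0,0],[0,0,0,0],[0,0,0,0],[0,0,0,0],[0,0,0,0]]
  ],
  "hand": 0.3
}}

```text
clock: 12.75
eef_pos: [0.5356, 0.0397, 0.1485]
tool_rot: [0.688, 0.726, -0.007, -0.009]
ft_force: [-0.7, -0.4, 0.2]
grip_width: 0.03
```

```bash
python3 plan.py .533 .041 .1475 93 1;python3 -c "
from h import *
for n in ['side','wrist']:
    c=snap(n,n+'9')
c=load('side9');cv2.imwrite('pics/side9c.png',cv2.resize(c['image'][200:300,235:335,::-1],None,fx=6,fy=6,interpolation=cv2.INTER_NEAREST))
"
```

```text
pos [0.5356 0.0397 0.1485] psi 93.07 j [ 0.07  0.39 -0.04  1.17  0.    0.02] F [-0.7 -0.4  0.2] w 0.03 t 12.75
d [-0.0026  0.0013 -0.001 ] dpsi -0.07 rz [-0.0225  0.0029 -0.9997]
[np.float64(0.0014), np.float64(-0.0026), np.float64(0.001), 0.0702]
```

View pics/side9c.png

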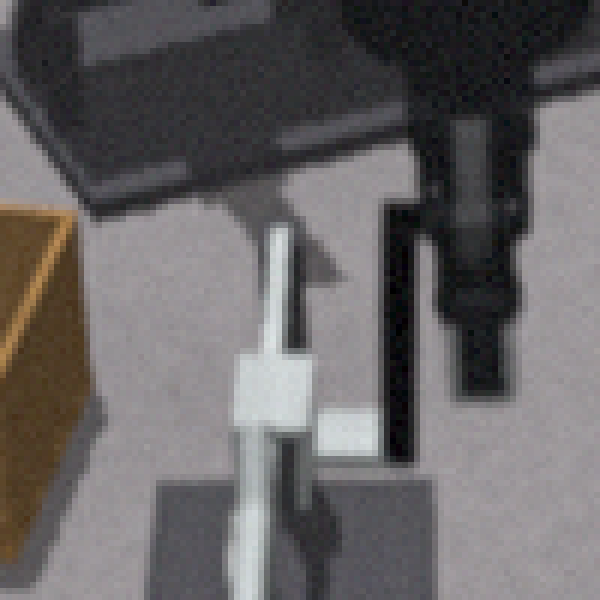

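View pics/wrist9.png

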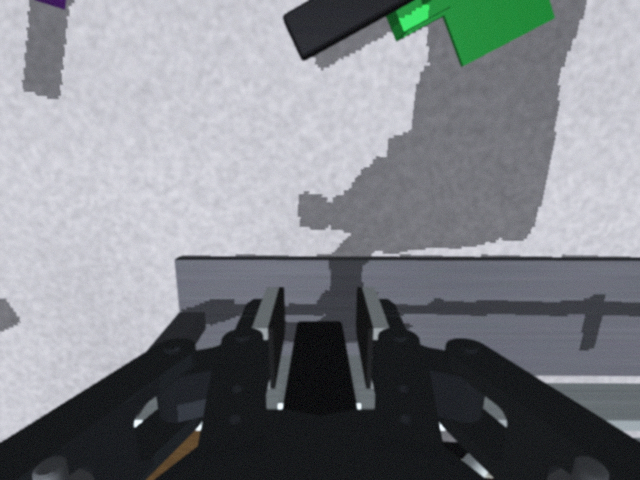

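Request:
{"op": "send_rows", "data": {
  "increments": [
    [[0.001,0.005,0,0],[0,0.005,0,0],[0,0.005,0,0],[0,0.005,0,0],[0,0.004,0,0],[0,0.002,0,0],[0,0,0,0],[0,0,0,0]]
  ]
}}

```text
clock: 13.65
eef_pos: [0.5644, 0.0424, 0.1474]
tool_rot: [0.688, 0.726, -0.007, -0.009]
ft_force: [-0.5, 0.6, 0.2]
grip_width: 0.0296
```

```bash
python3 plan.py .563 .041 .148 93 1;python3 -c "
from h import *
for n in ['side','wrist']:
    c=snap(n,n+'10')
c=load('side10');cv2.imwrite('pics/side10c.png',cv2.resize(c['image'][200:300,235:335,::-1],None,fx=6,fy=6,interpolation=cv2.INTER_NEAREST))
"
```

```text
pos [0.5644 0.0424 0.1474] psi 93.07 j [0.07 0.44 0.04 1.19 0.   0.02] F [-0.5  0.6  0.2] w 0.0296 t 13.65
d [-0.0014 -0.0014  0.0006] dpsi -0.07 rz [-0.0228  0.0028 -0.9997]
[np.float64(-0.0013), np.float64(-0.0015), np.float64(-0.0006), 0.0723]
```

View pics/side10c.png

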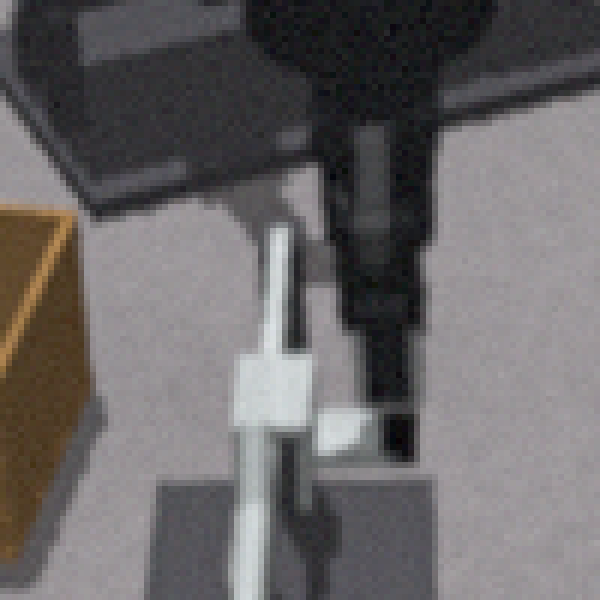

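View pics/wrist10.png

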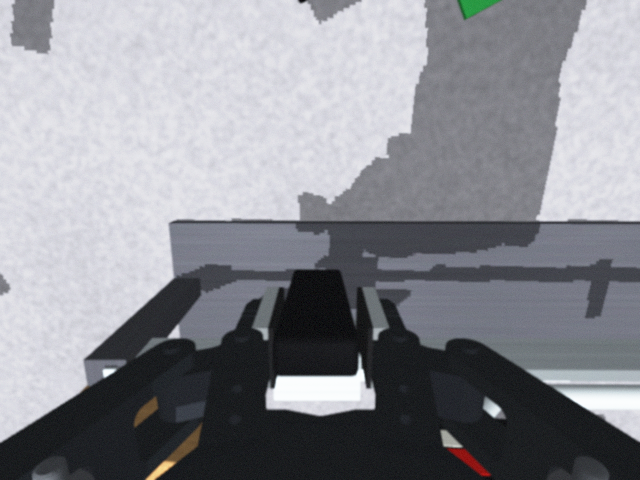

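Request:
{"op": "send_rows", "data": {
  "increments": [
    [[0,-0.001,0,0],[0,0,0,0],[0,0,0,0],[0,0,0,0],[0.003,0,0,0],[0.005,0,0,0],[0.006,0,0,0],[0.006,0,0,0]]
  ],
  "hand": 0.4
}}

```text
clock: 14.55
eef_pos: [0.5622, 0.0537, 0.1471]
tool_rot: [0.69, 0.723, -0.014, -0.001]
ft_force: [0.2, -25.6, 0.4]
grip_width: 0.0256
```

```bash
python3 plan.py .5545 .2275 .148 93 24|head -4
```

```text
pos [0.5622 0.0537 0.1471] psi 92.7 j [ 0.1   0.44  0.04  1.19 -0.02  0.06] F [  0.2 -25.6   0.4] w 0.0256 t 14.55
d [-0.0077  0.1738  0.0009] dpsi 0.3 rz [-0.0217 -0.0188 -0.9996]
[np.float64(0.0072), np.float64(0.0), np.float64(-0.0), -0.0126]
[np.float64(0.0072), np.float64(0.0), np.float64(-0.0), -0.0126]
```

```bash
python3 -c "
from h import *
for n in ['side','wrist','top']:
    c=snap(n,n+'11')
c=load('side11');cv2.imwrite('pics/side11c.png',cv2.resize(c['image'][190:340,225:375,::-1],None,fx=4,fy=4,interpolation=cv2.INTER_NEAREST))
"; python3 plan.py .5545 .2275 .148 93 24|head -2
```

```text
pos [0.5622 0.0536 0.1472] psi 92.67 j [ 0.1   0.44  0.04  1.19 -0.02  0.06] F [  0.7 -18.5   0.1] w 0.0255 t 14.7
d [-0.0077  0.1739  0.0008] dpsi 0.33 rz [-0.0217 -0.0175 -0.9996]
```

View pics/side11c.png

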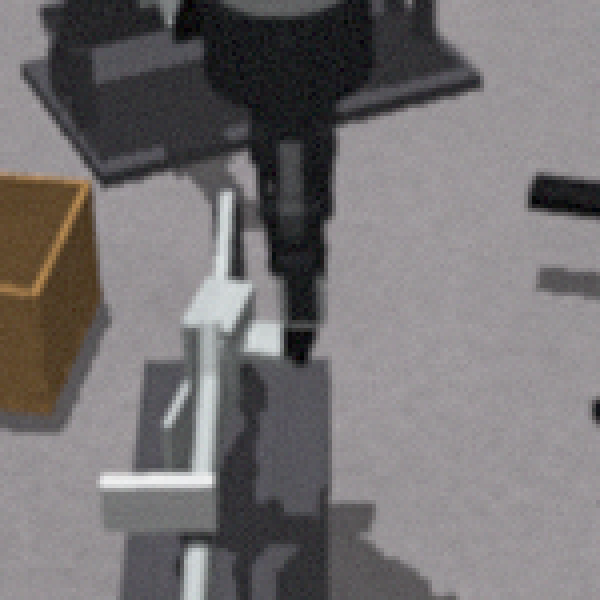

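View pics/wrist11.png

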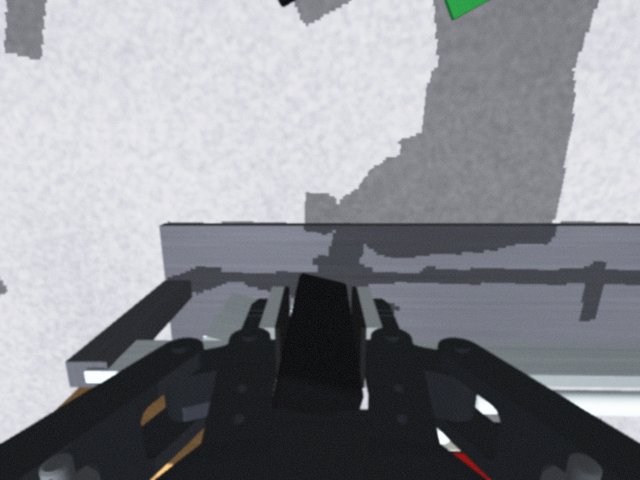

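Request:
{"op": "send_rows", "data": {
  "increments": [
    [[-0.003,0,0,0],[-0.004,0,0,0],[-0.003,0,0,0],[0,0,0,0],[0,0,0,0],[0,0,0,0],[0,0,0,0],[0,0,0,0]]
  ],
  "hand": 0.3
}}

```text
clock: 15.5
eef_pos: [0.5628, 0.0456, 0.1473]
tool_rot: [0.69, 0.724, -0.013, -0.003]
ft_force: [-0.2, 0.3, -0.3]
grip_width: 0.0298
```

```bash
python3 plan.py .5545 .2275 .148 93 24|head -2; python3 -c "
from h import *
for n in ['side','wrist']:
    c=snap(n,n+'12')
c=load('side12');cv2.imwrite('pics/side12c.png',cv2.resize(c['image'][190:340,225:375,::-1],None,fx=4,fy=4,interpolation=cv2.INTER_NEAREST))
"
```

```text
pos [0.5628 0.0456 0.1473] psi 92.79 j [ 0.09  0.44  0.04  1.19 -0.01  0.04] F [-0.2  0.3 -0.3] w 0.0298 t 15.5
d [-0.0083  0.1819  0.0007] dpsi 0.21 rz [-0.0215 -0.0145 -0.9997]
```

View pics/side12c.png

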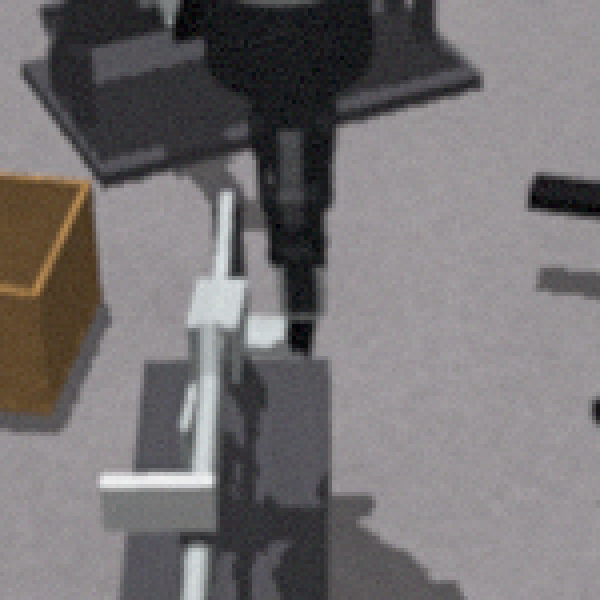

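View pics/wrist12.png

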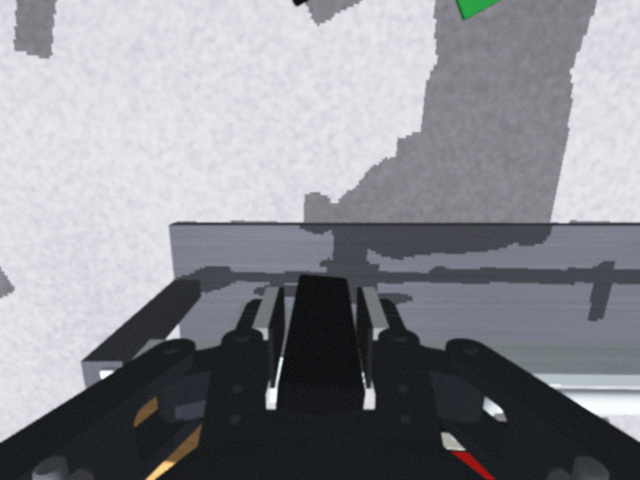

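Request:
{"op": "send_rows", "data": {
  "increments": [
    [[0,0,0,-0.2],[0,0,0,0],[0,0,0,0],[0,0,0,0],[0,0,0,0],[0,0,0,0],[0,0,0,0],[0,0,0,0]]
  ],
  "hand": 1
}}

```text
clock: 16.4
eef_pos: [0.5629, 0.0455, 0.1476]
tool_rot: [0.688, 0.725, -0.013, -0.003]
ft_force: [0.1, 0.6, 0.0]
grip_width: 0.023
```

```bash
python3 plan.py .5545 .2275 .148 93 24|head -2; python3 -c "
from h import *
for n in ['side']:
    c=snap(n,n+'13')
c=load('side13');cv2.imwrite('pics/side13c.png',cv2.resize(c['image'][190:340,225:375,::-1],None,fx=4,fy=4,interpolation=cv2.INTER_NEAREST))
"
```

```text
pos [0.5629 0.0455 0.1476] psi 92.99 j [ 0.09  0.44  0.04  1.19 -0.01  0.04] F [0.1 0.6 0. ] w 0.023 t 16.4
d [-0.0084  0.182   0.0004] dpsi 0.01 rz [-0.0212 -0.0144 -0.9997]
```

View pics/side13c.png

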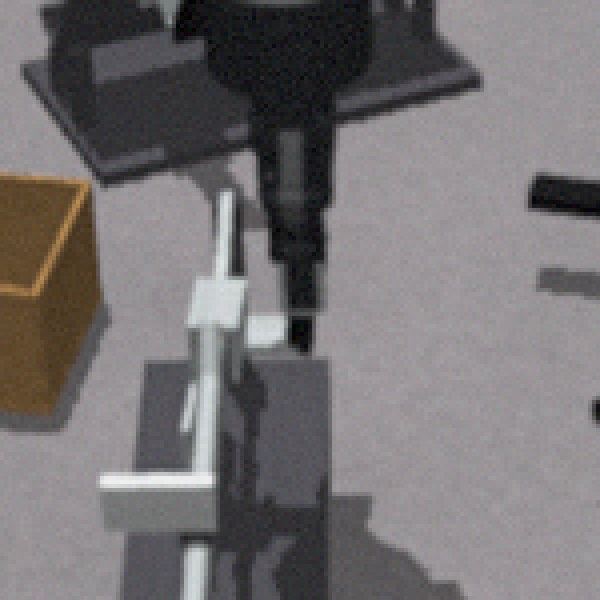

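Request:
{"op": "send_rows", "data": {
  "increments": [
    [[0,0,-0.0015,0],[0.003,0,-0.0005,0],[0.005,0,0,0],[0.005,0,0,0],[0.005,0,0,0],[0.005,0,0,0],[0.003,0,0,0],[0,0,0,0]]
  ]
}}

```text
clock: 17.25
eef_pos: [0.5604, 0.0734, 0.1479]
tool_rot: [0.688, 0.725, -0.014, -0.003]
ft_force: [0.4, -1.2, -1.2]
grip_width: 0.0235
```

```bash
python3 plan.py .5545 .2275 .149 93 24|head -4; python3 -c "
from h import *
for n in ['side']:
    c=snap(n,n+'14')
c=load('side14');cv2.imwrite('pics/side14c.png',cv2.resize(c['image'][190:340,225:375,::-1],None,fx=4,fy=4,interpolation=cv2.INTER_NEAREST))
"
```

```text
pos [0.5604 0.0734 0.1479] psi 92.99 j [ 0.14  0.44  0.04  1.2  -0.01  0.08] F [ 0.4 -1.2 -1.2] w 0.0235 t 17.25
d [-0.0059  0.1541  0.0011] dpsi 0.01 rz [-0.0243 -0.0163 -0.9996]
[np.float64(0.0064), np.float64(0.0001), np.float64(-0.0), -0.0004]
[np.float64(0.0064), np.float64(0.0001), np.float64(-0.0), -0.0004]
```

View pics/side14c.png

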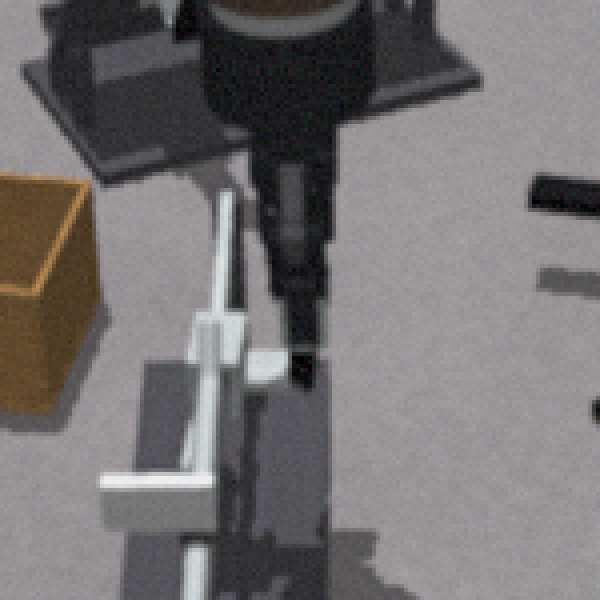

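Request:
{"op": "send_rows", "data": {
  "increments": [
    [[0.005,0,-0.0005,0],[0.008,0,-0.0002,0],[0.008,0,-0.0002,0],[0.008,0,-0.0002,0],[0.008,0,-0.0002,0],[0.008,0,-0.0002,0],[0.008,0,-0.0002,0],[0.006,0,-0.0002,0]]
  ]
}}

```text
clock: 18.1
eef_pos: [0.5569, 0.1375, 0.1481]
tool_rot: [0.688, 0.725, -0.014, -0.004]
ft_force: [1.3, -0.3, -3.0]
grip_width: 0.0232
```

```bash
python3 plan.py .5545 .2275 .149 93 12|head -4
```

```text
pos [0.5569 0.1375 0.1481] psi 92.99 j [ 0.25  0.46  0.07  1.21 -0.01  0.19] F [ 1.3 -0.3 -3. ] w 0.0232 t 18.1
d [-0.0024  0.09    0.0009] dpsi 0.01 rz [-0.0254 -0.0154 -0.9996]
[np.float64(0.0075), np.float64(0.0002), np.float64(-0.0001), -0.0007]
[np.float64(0.0075), np.float64(0.0002), np.float64(-0.0001), -0.0007]
```

Request:
{"op": "send_rows", "data": {
  "increments": [
    [[0.006,0,-0.0001,0],[0.008,0,-0.0001,0],[0.008,0,-0.0001,0],[0.008,0,-0.0001,0],[0.008,0,-0.0001,0],[0.008,0,-0.0001,0],[0.008,0,-0.0001,0],[0.006,0,-0.0001,0]]
  ]
}}

```text
clock: 18.9
eef_pos: [0.5535, 0.2028, 0.148]
tool_rot: [0.688, 0.725, -0.014, -0.004]
ft_force: [0.6, -0.9, -2.4]
grip_width: 0.0233
```

```bash
python3 plan.py .5545 .2275 .149 93 4|head -4; python3 -c "
from h import *
for n in ['side']:
    c=snap(n,n+'15')
c=load('side15');cv2.imwrite('pics/side15c.png',cv2.resize(c['image'][220:370,225:375,::-1],None,fx=4,fy=4,interpolation=cv2.INTER_NEAREST))
"
```

```text
pos [0.5535 0.2028 0.148 ] psi 92.99 j [ 0.35  0.49  0.12  1.23 -0.01  0.3 ] F [ 0.6 -0.9 -2.4] w 0.0233 t 18.9
d [0.001  0.0247 0.001 ] dpsi 0.01 rz [-0.0253 -0.0156 -0.9996]
[np.float64(0.0062), np.float64(0.0006), np.float64(-0.0003), -0.0026]
[np.float64(0.0062), np.float64(0.0006), np.float64(-0.0003), -0.0026]
```

View pics/side15c.png

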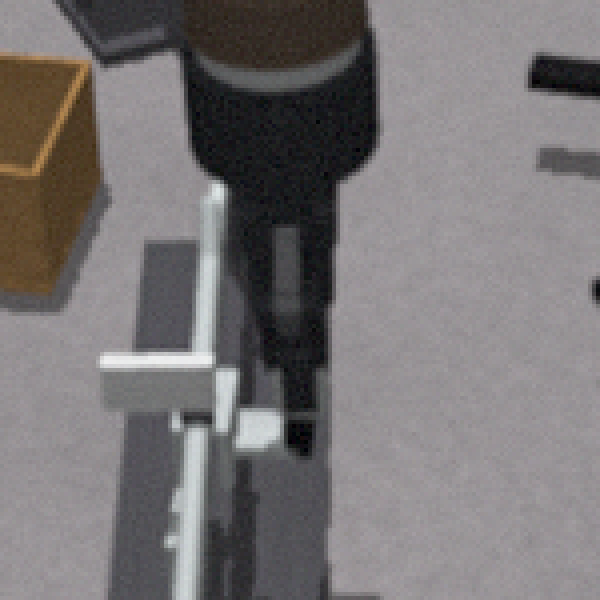

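Request:
{"op": "send_rows", "data": {
  "increments": [
    [[0.005,0,0,0],[0.006,0,0,0],[0.005,0,0,0],[0.003,0,0,0],[0.001,0,0,0],[0,0,0,0],[0,0,0,0],[0,0,0,0]]
  ]
}}

```text
clock: 19.75
eef_pos: [0.5524, 0.2251, 0.1479]
tool_rot: [0.688, 0.725, -0.014, -0.004]
ft_force: [-0.1, 0.3, -1.6]
grip_width: 0.0238
```

```bash
python3 plan.py .5545 .226 .149 93 4|head -4; python3 -c "
from h import *
for n in ['side','top']:
    c=snap(n,n+'16')
c=load('side16');cv2.imwrite('pics/side16c.png',cv2.resize(c['image'][270:390,225:325,::-1],None,fx=5,fy=5,interpolation=cv2.INTER_NEAREST))
c=load('top16');cv2.imwrite('pics/top16c.png',cv2.resize(c['image'][140:270,120:280,::-1],None,fx=4,fy=4,interpolation=cv2.INTER_NEAREST))
"
```

```text
pos [0.5524 0.2251 0.1479] psi 93.01 j [ 0.39  0.51  0.14  1.24 -0.    0.34] F [-0.1  0.3 -1.6] w 0.0238 t 19.75
d [0.0021 0.0009 0.0011] dpsi -0.01 rz [-0.0251 -0.0151 -0.9996]
[np.float64(0.0002), np.float64(0.0005), np.float64(-0.0003), 0.0026]
[np.float64(0.0002), np.float64(0.0005), np.float64(-0.0003), 0.0026]
```

View pics/side16c.png

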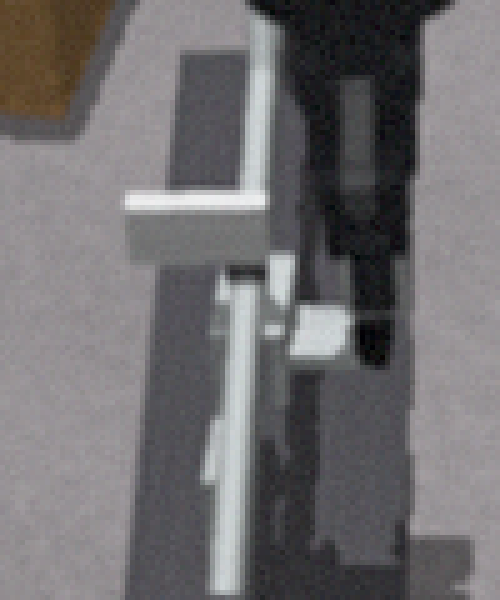

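View pics/top16c.png

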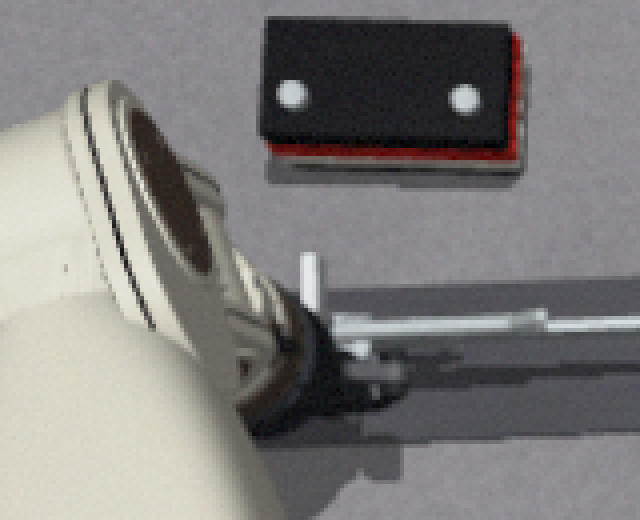

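Run:
```python
from h import *
np.set_printoptions(precision=4,suppress=True)
c=load('side16'); P,uv,col=cloud(c); g=col.astype(int); u,v=uv.T
f=lambda x,y:(225+x/5,270+y/5)
a=[(285,260),(282,290),(222,290),(270,330),(217,328),(208,450),(210,475),(320,335),(320,305),(375,345)]
for s,r in zip(a,pts(c,[f(*p) for p in a])[0]): print(s,r)
k=(u>260)&(u<300)&(v>310)&(v<350)&(P[:,2]>.115)&(P[:,2]<.133)&(g.min(1)>120); q=P[k]; print('z band',q.min(0),q.max(0),k.sum())
for y in np.arange(.19,.27,.004):
    s=q[(q[:,1]>y)&(q[:,1]<y+.004)]
    if len(s): print(round(y,3),len(s),s[:,0].min(),s[:,0].max(),s[:,2].max())
# white plate
k=(P[:,0]>.595)&(P[:,0]<.625)&(P[:,1]>.14)&(P[:,1]<.32)&(P[:,2]>.02)&(P[:,2]<.115)&(g.min(1)>120); q=P[k]; print('plate',k.sum(),q.min(0) if len(q) else 0,q.max(0) if len(q) else 0)
```

```text
(285, 260) [0.5829 0.207  0.1301]
(282, 290) [0.5824 0.2229 0.1307]
(222, 290) [0.6027 0.2221 0.1293]
(270, 330) [0.5846 0.2429 0.1309]
(217, 328) [0.6024 0.241  0.1294]
(208, 450) [0.6049 0.2641 0.0959]
(210, 475) [0.6033 0.2743 0.0945]
(320, 335) [0.5699 0.2286 0.1161]
(320, 305) [0.5713 0.2111 0.1138]
(375, 345) [0.5512 0.2321 0.1153]
z band [0.559  0.2035 0.1151] [0.605  0.2442 0.1327] 125
0.202 2 0.5815134053638011 0.5880639176600633 0.13077234314434638
0.206 11 0.5809835108195452 0.587938848713915 0.1323506152713232
0.21 12 0.5643613406574584 0.604369694245918 0.13260281885490144
0.214 16 0.5641591134166077 0.6037765617370168 0.1319944617716028
0.218 13 0.5621147795670997 0.6035339635925974 0.13241760216815723
0.222 19 0.5636123646482903 0.6049927734913086 0.13265900288026333
0.226 17 0.5614101590171274 0.604432965462279 0.1313509681786903
0.23 10 0.5589714907396024 0.6039661631556996 0.1324930470855189
0.234 7 0.5643332656720189 0.5871958589912201 0.1300172546114161
0.238 9 0.5815691892359416 0.5998626099783486 0.13149167645851056
0.242 9 0.583079420596124 0.6045536547863537 0.13228160643377918
plate 29 [0.6024 0.2465 0.0926] [0.6063 0.2778 0.0985]
```

Run:
```python
from h import *
np.set_printoptions(precision=4,suppress=True)
c=load('side16')
im=c['image'][300:345,245:305,::-1]; cv2.imwrite('pics/side16d.png',cv2.resize(im,None,fx=13,fy=13,interpolation=cv2.INTER_NEAREST))
```

```text
(no output)
```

View pics/side16d.png

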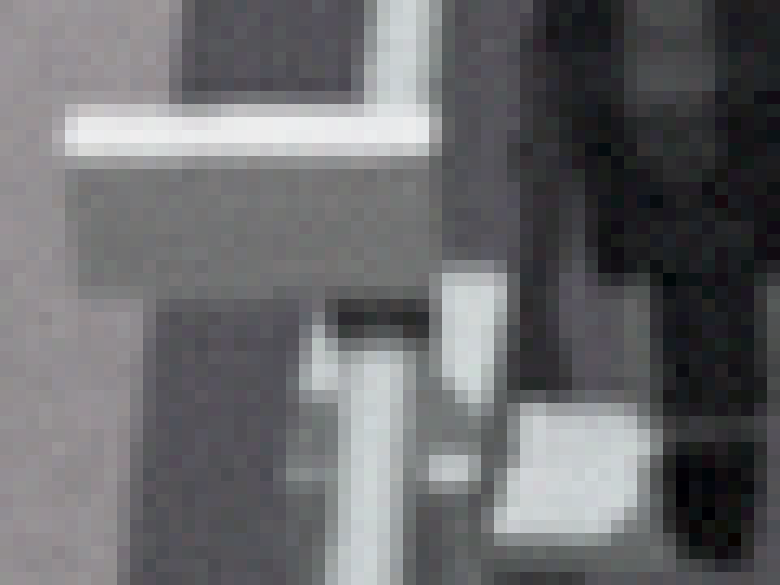

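Run:
```python
from h import *
np.set_printoptions(precision=4,suppress=True)
c=load('side16')
g=c['image'].astype(int).mean(2)
for u in (279,280,281,282): print(u,g[316:342,u].astype(int))
for u in (255,262,270): print(u,g[304:326,u].astype(int))
f=lambda x,y:(245+x/13-.5,300+y/13-.5)
print('bridge',onplane(c,[f(470,266),f(455,490),f(310,490)],.130))
print('tab top',onplane(c,[f(250,104),f(250,158),f(400,104),f(400,158)],.173))
```

```text
279 [ 84  89  89  96 129 182 200 203 197 197 199 198 192 161 124 119 118 113
 138 188 198 141 100  90  93  92]
280 [ 80  86  81  91 133 185 209 212 208 207 211 210 212 199 165 127 117 116
 131 189 194 134 101  94 103  93]
281 [ 82  83  84  88 132 184 206 210 212 210 211 214 210 210 190 150 125 112
 125 156 152 112  85  88  91  89]
282 [ 86  82  88  92 135 186 210 209 208 198 200 197 179 174 157 128 103  94
  90  97  96  86  95 115 118  99]
255 [146 147 144 153 197 229 238 211 158 121 119 119 118 115 114 112 112 116
 123 137 142 141]
262 [ 83  83  81 108 186 234 235 200 142 115 116 121 118 113 117 111 114 113
 107  98  90  89]
270 [ 85  88  83 108 189 234 234 201 142 116 114 121 118 111 112 114 113 112
  98  80  82 108]
bridge [[0.5856 0.2018 0.13  ]
 [0.5836 0.2448 0.13  ]
 [0.602  0.2455 0.13  ]]
tab top [[0.6096 0.2214 0.173 ]
 [0.6084 0.2318 0.173 ]
 [0.5907 0.2207 0.173 ]
 [0.5897 0.2312 0.173 ]]
```

Request:
{"op": "send_rows", "data": {
  "increments": [
    [[0.0025,0,0,0],[0,0,0,0],[0,0,0.0005,0],[0,0,0,0],[0,0,0,0],[0,0,0,0],[0,0,0,0],[0,0,0,0]]
  ]
}}

```text
clock: 20.65
eef_pos: [0.5522, 0.2276, 0.1479]
tool_rot: [0.688, 0.725, -0.014, -0.004]
ft_force: [0.4, 0.1, -1.9]
grip_width: 0.0232
```

```bash
python3 plan.py .5545 .2275 .149 93 4|head -2
```

```text
pos [0.5522 0.2276 0.1479] psi 92.99 j [ 0.39  0.51  0.15  1.24 -0.    0.34] F [ 0.4  0.1 -1.9] w 0.0232 t 20.65
d [ 0.0023 -0.0001  0.0011] dpsi 0.01 rz [-0.0248 -0.0148 -0.9996]
```

Request:
{"op": "send_rows", "data": {
  "increments": [
    [[0,0,0,0],[0,0,0,0],[0,0,0,0],[0,0,0,0],[0,0,0,0],[0,0,0,0],[0,0,0,0],[0,0,0,0]]
  ],
  "hand": 0.1
}}

```text
clock: 21.45
eef_pos: [0.553, 0.2283, 0.1494]
tool_rot: [0.688, 0.725, -0.012, -0.003]
ft_force: [0.5, -0.2, -0.4]
grip_width: 0.038
```

Request:
{"op": "send_rows", "data": {
  "increments": [
    [[0,-0.004,0,0],[0,-0.008,0,0],[0,-0.012,0,0],[0,-0.015,0,0],[0,-0.015,0,0],[0,-0.015,-0.005,0],[0,-0.015,-0.01,0],[0,-0.01,-0.01,0]]
  ]
}}

```text
clock: 22.25
eef_pos: [0.4519, 0.2222, 0.1751]
tool_rot: [0.689, 0.725, -0.015, -0.005]
ft_force: [0.1, -0.3, -0.3]
grip_width: 0.0385
```

```bash
python3 plan.py .5545 .2275 .149 93 4|head -2; python3 -c "
from h import *
for n in ['side','top','wrist']:
    c=snap(n,n+'17')
c=load('side17');cv2.imwrite('pics/side17c.png',cv2.resize(c['image'][270:390,225:325,::-1],None,fx=5,fy=5,interpolation=cv2.INTER_NEAREST))
c=load('top17');cv2.imwrite('pics/top17c.png',cv2.resize(c['image'][140:270,120:280,::-1],None,fx=4,fy=4,interpolation=cv2.INTER_NEAREST))
"
```

```text
pos [0.4519 0.2222 0.1751] psi 92.96 j [ 0.46  0.31 -0.08  1.21 -0.    0.41] F [ 0.1 -0.3 -0.3] w 0.0385 t 22.25
d [ 0.1026  0.0053 -0.0261] dpsi 0.04 rz [-0.0273 -0.0152 -0.9995]
```

View pics/side17c.png

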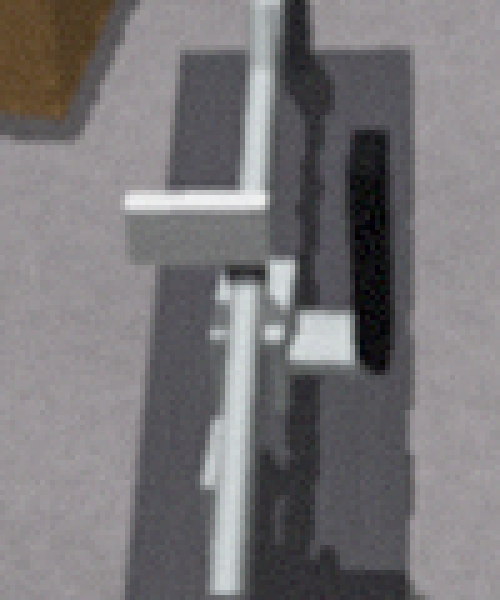

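View pics/top17c.png

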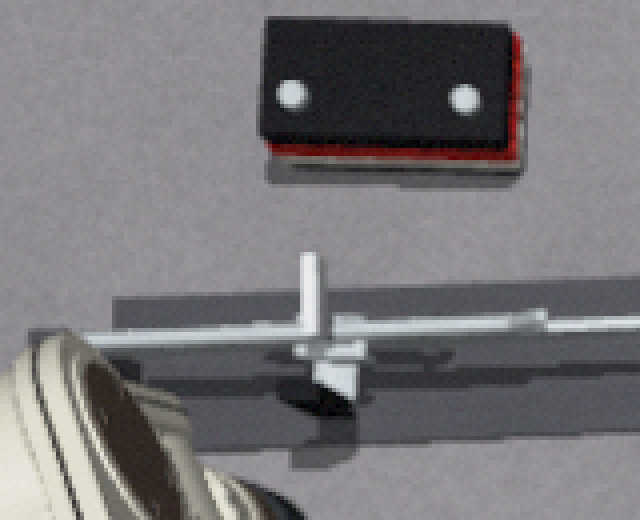

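View pics/wrist17.png

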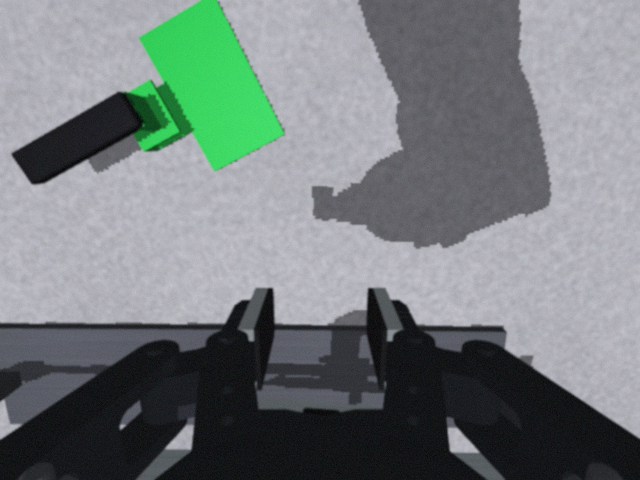

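Run:
```python
from h import *
np.set_printoptions(precision=4,suppress=True)
t=load('top17'); s=load('side17')
g=t['image'].astype(int).mean(2)
print('top row 227',list(enumerate(g[227,188:218].astype(int),188)))
print('row 205',list(enumerate(g[205,190:205].astype(int),190)))
print('side col 280',list(enumerate(g.__class__(s['image'].astype(int).mean(2))[316:344,280],316)))
for c,n in ((t,'top'),(s,'side')):
    P,uv,col=cloud(c); gg=col.astype(int); u,v=uv.T
    near=(P[:,1]>.17)&(P[:,1]<.30)
    h=near&(gg.max(1)<40)&(P[:,0]>.52)&(P[:,0]<.585)&(P[:,2]>.05); q=P[h]
    if len(q)>10:
        C=q.mean(0); w,V=np.linalg.eigh(np.cov((q-C).T)); print(n,'handle',h.sum(),C,q.min(0),q.max(0),'axis',V[:,2],np.sqrt(w))
        for z in np.arange(.06,.2,.02):
            k=(q[:,2]>z)&(q[:,2]<z+.02)
            if k.sum()>2: print('   z',round(z,2),k.sum(),q[k].mean(0),q[k][:,1].min(),q[k][:,1].max())
    b=near&(gg.min(1)>150)&(P[:,0]>.575)&(P[:,0]<.592)&(P[:,2]>.115)&(P[:,2]<.137); q=P[b]; print(n,'bridge',len(q),q.mean(0),q.min(0),q.max(0))
    p=near&(gg.min(1)>110)&(P[:,0]>.6)&(P[:,0]<.625)&(P[:,2]>.02)&(P[:,2]<.11); q=P[p]; 
    if len(q): print(n,'plate',len(q),q.min(0),q.max(0))
```

```text
top row 227 [(188, np.int64(68)), (189, np.int64(69)), (190, np.int64(69)), (191, np.int64(69)), (192, np.int64(70)), (193, np.int64(140)), (194, np.int64(196)), (195, np.int64(211)), (196, np.int64(174)), (197, np.int64(131)), (198, np.int64(131)), (199, np.int64(130)), (200, np.int64(130)), (201, np.int64(157)), (202, np.int64(180)), (203, np.int64(198)), (204, np.int64(214)), (205, np.int64(214)), (206, np.int64(214)), (207, np.int64(213)), (208, np.int64(216)), (209, np.int64(216)), (210, np.int64(197)), (211, np.int64(140)), (212, np.int64(74)), (213, np.int64(65)), (214, np.int64(71)), (215, np.int64(70)), (216, np.int64(69)), (217, np.int64(68))]
row 205 [(190, np.int64(143)), (191, np.int64(143)), (192, np.int64(144)), (193, np.int64(145)), (194, np.int64(145)), (195, np.int64(209)), (196, np.int64(234)), (197, np.int64(235)), (198, np.int64(215)), (199, np.int64(144)), (200, np.int64(113)), (201, np.int64(125)), (202, np.int64(133)), (203, np.int64(138)), (204, np.int64(138))]Traceback (most recent call last):
  File "<stdin>", line 7, in <module>
ValueError: maximum supported dimension for an ndarray is currently 64, found 480
```

Run:
```python
from h import *
np.set_printoptions(precision=4,suppress=True)
t=load('top17'); s=load('side17')
print('top bridge',onplane(t,[(193,227),(211,227)],.129), 'tab',onplane(t,[(194.8,205),(198.4,205)],.173))
gs=s['image'].astype(int).mean(2)
print('side col 280',gs[316:344,280].astype(int))
print('side col 262 tab',gs[302:318,262].astype(int))
for c,n in ((t,'top'),(s,'side')):
    P,uv,col=cloud(c); gg=col.astype(int); u,v=uv.T
    near=(P[:,1]>.17)&(P[:,1]<.30)
    h=near&(gg.max(1)<40)&(P[:,0]>.52)&(P[:,0]<.585)&(P[:,2]>.05); q=P[h]
    if len(q)>10:
        C=q.mean(0); w,V=np.linalg.eigh(np.cov((q-C).T)); print(n,'handle',h.sum(),C,q.min(0),q.max(0),'axis',V[:,2],np.sqrt(w))
        for z in np.arange(.06,.2,.02):
            k=(q[:,2]>z)&(q[:,2]<z+.02)
            if k.sum()>2: print('   z',round(z,2),k.sum(),q[k].mean(0),q[k][:,1].min(),q[k][:,1].max())
    b=near&(gg.min(1)>150)&(P[:,0]>.575)&(P[:,0]<.592)&(P[:,2]>.115)&(P[:,2]<.137); q=P[b]; print(n,'bridge',len(q),q.mean(0),q.min(0),q.max(0))
    p=near&(gg.min(1)>110)&(P[:,0]>.6)&(P[:,0]<.625)&(P[:,2]>.02)&(P[:,2]<.11); q=P[p]; 
    if len(q): print(n,'plate',len(q),q.min(0),q.max(0))
```

```text
top bridge [[0.5849 0.2476 0.129 ]
 [0.5852 0.2062 0.129 ]] tab [[0.6278 0.2344 0.173 ]
 [0.6278 0.2263 0.173 ]]
side col 280 [ 87  83  84  86  89 124 180 218 212 212 211 211 217 201 164 131 114 118
 137 188 212 195 142 100  96  97  98 101]
side col 262 tab [ 86  83  89  87  83 112 189 239 237 205 144 116 118 120 115 113]
top handle 107 [0.5493 0.2221 0.1729] [0.545  0.2138 0.1202] [0.5571 0.2381 0.1986] axis [0.0477 0.1002 0.9938] [0.0032 0.0066 0.0247]
   z 0.12 14 [0.5481 0.2194 0.1277] 0.21388470316205813 0.2306869926288849
   z 0.14 18 [0.5481 0.2193 0.1493] 0.21379875839972914 0.2340080062176945
   z 0.16 16 [0.5482 0.2187 0.1681] 0.2141579968409508 0.23016547159537423
   z 0.18 59 [0.5502 0.2245 0.1921] 0.2140365602632224 0.2380828779706254
top bridge 44 [0.5843 0.2231 0.1274] [0.5752 0.2079 0.1154] [0.5905 0.245  0.1327]
top plate 7 [0.6065 0.2661 0.0939] [0.6071 0.2808 0.0974]
side handle 319 [0.5517 0.2362 0.1616] [0.5463 0.2176 0.1111] [0.5582 0.2419 0.1972] axis [ 0.0071 -0.0734  0.9973] [0.0032 0.0042 0.0257]
   z 0.1 23 [0.5513 0.2378 0.1161] 0.23551043788872061 0.23997186402657256
   z 0.12 53 [0.5515 0.2379 0.1304] 0.23454604727090356 0.2418610777119352
   z 0.14 71 [0.5515 0.2372 0.1498] 0.23170600303692324 0.24021597711424936
   z 0.16 73 [0.5519 0.2374 0.1697] 0.2301963220855423 0.24148487537862784
   z 0.18 99 [0.5519 0.2333 0.1912] 0.2176406712241039 0.24080146105977196
side bridge 54 [0.5836 0.2221 0.1292] [0.5751 0.2048 0.1154] [0.5881 0.2454 0.133 ]
side plate 36 [0.6022 0.2452 0.0856] [0.6061 0.2815 0.1076]
```

Run:
```python
from h import *
np.set_printoptions(precision=4,suppress=True)
t=load('top17'); g=t['image'].astype(int).mean(2)
print(g[222:234,192:213].astype(int))
s=load('side17'); c=s['image'][275:375,245:325,::-1]; cv2.imwrite('pics/side17d.png',cv2.resize(c,None,fx=6,fy=6,interpolation=cv2.INTER_CUBIC))
```

```text
[[208 210 209 218 230 234 224 169 109  98 111 174 207 203 202 203 203 200
  202 203 206]
 [202 201 196 202 207 201 184 147 103  99  97 148 177 174 174 175 168 167
  164 165 159]
 [153 151 147 143 141 127 111 104  97  89  74 112 139 136 135 135 135 142
  135 124 114]
 [100 108 117 120 121 112 110 113 114 112 105 118 128 129 124 124 155 186
  176 132  86]
 [ 78 121 164 178 154 125 123 128 130 132 131 158 179 180 182 178 200 215
  204 152  81]
 [ 70 140 196 211 174 131 131 130 130 157 180 198 214 214 214 213 216 216
  197 140  74]
 [ 57 113 164 183 162 137 140 139 138 173 196 200 198 198 201 200 200 208
  193 125  74]
 [ 52  71 101 114 114 116 125 126 126 138 149 148 146 144 143 146 145 154
  148 108  86]
 [ 53  57  53  58  67  70 114 157 170 171 150 122 117 114 111 114 107  89
   74  80  84]
 [ 75  73  76  73  64  59 133 194 214 213 201 182 179 178 176 174 161 109
   64  63  62]
 [ 88  86  85  88  71  58 133 196 213 215 218 218 216 212 210 208 190 125
   53  51  53]
 [ 74  72  71  73  60  49 150 205 212 213 218 219 213 215 211 209 185 112
   55  55  52]]
```

View pics/side17d.png

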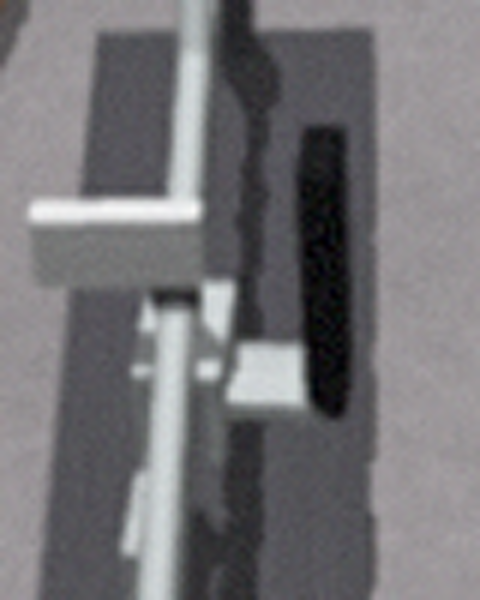

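Request:
{"op": "send_rows", "data": {
  "increments": [
    [[0,0,-0.015,0],[0,0,-0.02,0],[0,0,-0.02,0],[0,0.01,-0.02,0],[0,0.015,-0.01,0],[0,0.015,0,0],[0,0.01,0,0],[0,0,0,0]]
  ],
  "hand": -1
}}

```text
clock: 23.2
eef_pos: [0.5123, 0.2268, 0.2597]
tool_rot: [0.689, 0.724, -0.013, -0.003]
ft_force: [0.5, 1.0, -0.2]
grip_width: 0.0853
```

```bash
python3 plan.py .5545 .2275 .149 93 4|head -2; python3 -c "
from h import *
for n in ['wrist']:
    c=snap(n,n+'18')
"
```

```text
pos [0.5123 0.2268 0.2597] psi 92.86 j [ 0.42  0.38  0.24  1.46 -0.    0.37] F [ 0.5  1.  -0.2] w 0.0853 t 23.2
d [ 0.0422  0.0007 -0.1107] dpsi 0.14 rz [-0.0216 -0.0142 -0.9997]
```

View pics/wrist18.png

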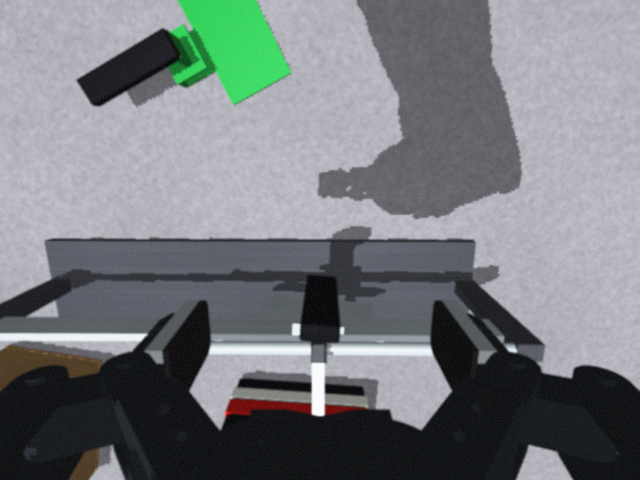

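Run:
```python
from h import *
c=load('wrist18')
cv2.imwrite('pics/wrist18c.png',cv2.resize(c['image'][265:365,260:380,::-1],None,fx=6,fy=6,interpolation=cv2.INTER_NEAREST))
```

```text
(no output)
```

View pics/wrist18c.png

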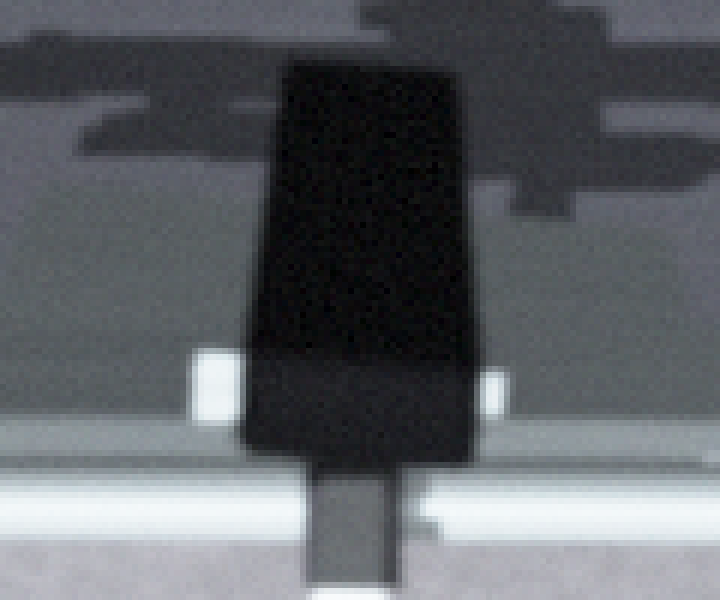

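Request:
{"op": "send_rows", "data": {
  "increments": [
    [[0,0.008,0,-0.1],[0,0.012,0,0],[0.001,0.012,0,0],[0,0.009,0.008,0],[0,0,0.014,0],[0,0,0.014,0],[0,0,0.01,0],[0,0,0,0]]
  ],
  "hand": 0
}}

```text
clock: 24.05
eef_pos: [0.5526, 0.2286, 0.2068]
tool_rot: [0.688, 0.725, -0.015, -0.004]
ft_force: [0.5, -0.1, 0.3]
grip_width: 0.0425
```

```bash
python3 plan.py .5525 .228 .15 93 6|head -3
```

```text
pos [0.5526 0.2286 0.2068] psi 93.04 j [ 0.39  0.48  0.26  1.38 -0.    0.34] F [ 0.5 -0.1  0.3] w 0.0425 t 24.05
d [-0.0001 -0.0006 -0.0568] dpsi -0.04 rz [-0.0264 -0.0164 -0.9995]
[np.float64(-0.0001), np.float64(-0.0), np.float64(0.0095), 0.0069]
```

Request:
{"op": "send_rows", "data": {
  "increments": [
    [[0,0,0.006,0],[0,0.0005,0.01,0],[0,0.0005,0.01,0],[0,0.0005,0.01,0],[0,0,0.01,0],[0,0,0.007,0],[0,0,0,0],[0,0,0,0]]
  ]
}}

```text
clock: 24.85
eef_pos: [0.5527, 0.2279, 0.1496]
tool_rot: [0.688, 0.726, -0.015, -0.004]
ft_force: [0.5, 0.1, 0.8]
grip_width: 0.0426
```

```bash
python3 plan.py .5525 .228 .15 93 6|head -3; python3 -c "
from h import *
for n in ['wrist']:
    c=snap(n,n+'19')
"
```

```text
pos [0.5527 0.2279 0.1496] psi 93.06 j [ 0.39  0.51  0.15  1.25 -0.01  0.34] F [0.5 0.1 0.8] w 0.0426 t 24.85
d [-0.0002  0.0001  0.0004] dpsi -0.06 rz [-0.0259 -0.0162 -0.9995]
[np.float64(0.0), np.float64(-0.0), np.float64(-0.0001), 0.0105]
```

View pics/wrist19.png

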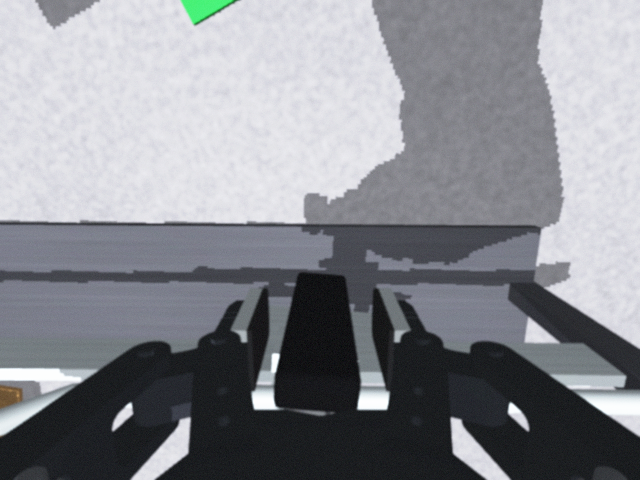

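Request:
{"op": "send_rows", "data": {
  "increments": [
    [[0,0,0,0],[0,0,0,0],[0,0,0,0],[0,0,0,0],[0,0,0,0],[0,0,0,0],[0,0,0,0],[0,0,0,0]]
  ],
  "hand": 1
}}

```text
clock: 25.7
eef_pos: [0.5531, 0.2278, 0.1504]
tool_rot: [0.688, 0.726, -0.014, -0.003]
ft_force: [0.1, 0.2, -1.1]
grip_width: 0.0239
```

```bash
python3 plan.py .5525 .228 .15 93 6|head -3; python3 -c "
from h import *
for n in ['wrist']:
    c=snap(n,n+'20')
cv2.imwrite('pics/wrist20c.png',cv2.resize(c['image'][260:420,240:400,::-1],None,fx=4,fy=3.75,interpolation=cv2.INTER_NEAREST))
"
```

```text
pos [0.5531 0.2278 0.1504] psi 93.05 j [ 0.39  0.51  0.15  1.25 -0.01  0.34] F [ 0.1  0.2 -1.1] w 0.0239 t 25.7
d [-0.0006  0.0002 -0.0004] dpsi -0.05 rz [-0.0248 -0.016  -0.9996]
[np.float64(0.0), np.float64(-0.0001), np.float64(0.0001), 0.0082]
```

View pics/wrist20c.png

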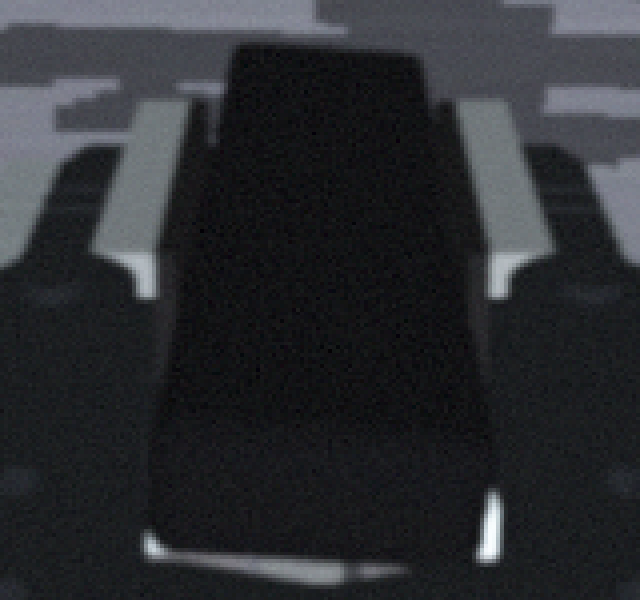

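Run:
```python
from h import *
np.set_printoptions(precision=4,suppress=True)
c=load('wrist18'); f=lambda x,y:(260+x/6-.5,265+y/6-.5)
b=onplane(c,[f(190,349),f(508,369)],.129); t=onplane(c,[f(307,587),f(397,587)],.173)
h=onplane(c,[f(285,62),f(458,75),f(245,352),f(480,370)],.195)
print(b,t)
print('handle top',h)
d=b[1]-b[0]; print('bridge yaw',np.degrees(np.arctan2(-d[0],d[1])))
g=cv2.cvtColor(c['image'],cv2.COLOR_RGB2GRAY)
r=onplane(c,[f(20,475),f(700,475)],.125); d=r[1]-r[0]; print('rail yaw',np.degrees(np.arctan2(-d[0],d[1])),r)
# rail line from wider image: near top edge z
for z,p in ((.0,[(50,240),(470,240.5)]),):
    a=onplane(c,p,z); d=a[1]-a[0]; print('base yaw',np.degrees(np.arctan2(-d[0],d[1])))
```

```text
[[0.5813 0.2043 0.129 ]
 [0.5818 0.2456 0.129 ]] [[0.5871 0.2214 0.173 ]
 [0.5865 0.2314 0.173 ]]
handle top [[0.5177 0.2173 0.195 ]
 [0.5182 0.2336 0.195 ]
 [0.5477 0.2146 0.195 ]
 [0.5484 0.2375 0.195 ]]
bridge yaw -0.7295886123270606
rail yaw 3.260524671939726 [[0.603  0.1818 0.125 ]
 [0.5978 0.2725 0.125 ]]
base yaw 2.9343107256185563
```

Request:
{"op": "send_rows", "data": {
  "increments": [
    [[0,0,-0.001,-0.8],[0,0,0,-1],[0,0,0,-1],[-0.001,0,0,-1],[0,0,0,0],[0,0,0,0],[0,0,0,0],[0,0,0,0]]
  ]
}}

```text
clock: 26.55
eef_pos: [0.5526, 0.2269, 0.1506]
tool_rot: [0.661, 0.75, -0.015, -0.005]
ft_force: [-0.2, -0.2, -2.8]
grip_width: 0.0234
```

```bash
python3 plan.py .5525 .227 .15 96.8 6|head -3; python3 -c "
from h import *
for n in ['wrist']:
    c=snap(n,n+'21')
cv2.imwrite('pics/wrist21c.png',cv2.resize(c['image'][260:420,240:400,::-1],None,fx=4,fy=3.75,interpolation=cv2.INTER_NEAREST))
"
```

```text
pos [0.5526 0.2269 0.1506] psi 97.21 j [ 0.39  0.51  0.15  1.25 -0.    0.27] F [-0.2 -0.2 -2.8] w 0.0234 t 26.55
d [-0.0001  0.0001 -0.0006] dpsi -0.41 rz [-0.0267 -0.016  -0.9995]
[np.float64(0.0), np.float64(-0.0), np.float64(0.0001), 0.0689]
```

View pics/wrist21c.png

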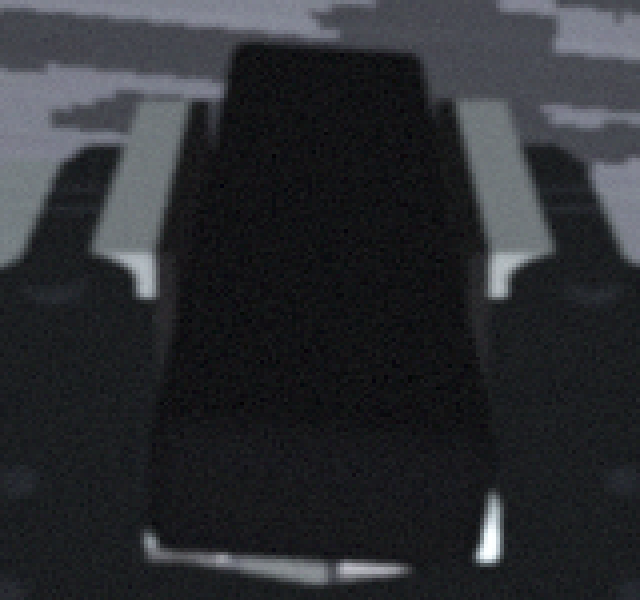

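Request:
{"op": "send_rows", "data": {
  "increments": [
    [[0,0,0.001,0],[0,0,0,0],[0,0,0,0],[0,0,0,0],[0,0,0,0],[0,0,0,0],[0,0,0,0],[0,0,0,0]]
  ]
}}

```text
clock: 27.4
eef_pos: [0.5525, 0.2269, 0.1505]
tool_rot: [0.661, 0.75, -0.015, -0.005]
ft_force: [-1.1, -0.4, -0.4]
grip_width: 0.0235
```

Request:
{"op": "send_rows", "data": {
  "increments": [
    [[0,0,0,0],[0,0,0,0],[0,0,0,0],[0,0,0,0],[0,0,0,0],[0,0,0,0],[0,0,0,0],[0,0,0,0]]
  ],
  "hand": 0
}}

```text
clock: 28.2
eef_pos: [0.554, 0.2273, 0.1517]
tool_rot: [0.661, 0.75, -0.013, -0.003]
ft_force: [-0.2, 0.4, 0.3]
grip_width: 0.0428
```

Request:
{"op": "send_rows", "data": {
  "increments": [
    [[0,0,-0.004,0],[0,0,-0.008,0],[0,0,-0.012,0],[0,0,-0.015,0],[0,0,-0.015,0],[0,-0.01,-0.015,0.5],[0,-0.015,-0.015,1.5],[0,-0.015,-0.012,2]]
  ]
}}

```text
clock: 29.0
eef_pos: [0.5153, 0.2241, 0.2559]
tool_rot: [0.689, 0.725, -0.013, -0.003]
ft_force: [1.0, 0.1, 1.0]
grip_width: 0.0428
```

```bash
python3 plan.py .512 .2268 .26 93 6|head -3; python3 -c "
from h import *
for n in ['wrist','side']:
    c=snap(n,n+'22')
c=load('wrist22')
cv2.imwrite('pics/wrist22c.png',cv2.resize(c['image'][265:365,260:380,::-1],None,fx=6,fy=6,interpolation=cv2.INTER_NEAREST))
"
```

```text
pos [0.5153 0.2241 0.2559] psi 92.96 j [ 0.41  0.38  0.24  1.45 -0.    0.36] F [1.  0.1 1. ] w 0.0428 t 29.0
d [-0.0033  0.0027  0.0041] dpsi 0.04 rz [-0.0222 -0.0146 -0.9996]
[np.float64(0.0005), np.float64(-0.0005), np.float64(-0.0007), -0.0068]
```

View pics/wrist22c.png

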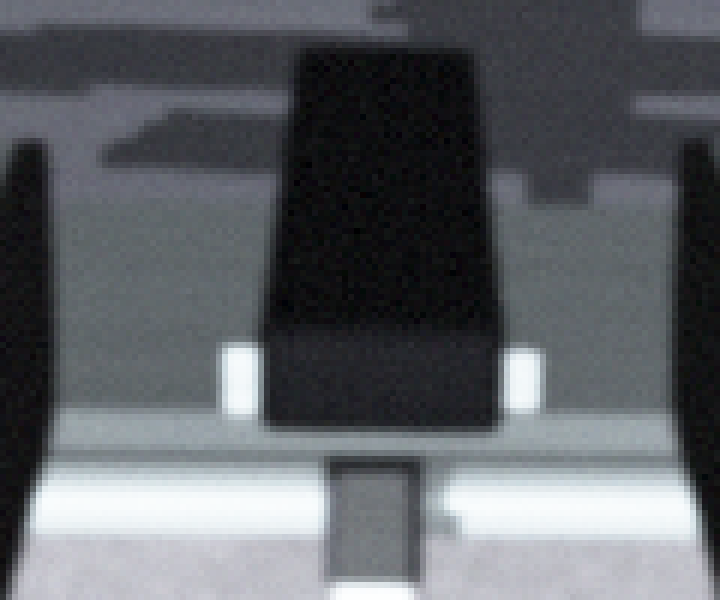

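Now square to the rail. Measure centring again.

Run:
```python
from h import *
np.set_printoptions(precision=4,suppress=True)
c=load('wrist22'); f=lambda x,y:(260+x/6-.5,265+y/6-.5)
b=onplane(c,[f(220,343),f(542,347)],.129); t=onplane(c,[f(328,580),f(420,580)],.173)
d=b[1]-b[0]; print(b,t,'bridge yaw',np.degrees(np.arctan2(-d[0],d[1])))
m=b.mean(0); tt=t.mean(0); a=np.radians(3); n=np.array([-np.sin(a),np.cos(a)])
print('tab-marker along rail wrist',(tt-m)[:2]@n)
s=load('side22'); gs=s['image'].astype(int).mean(2)
for u in(279,280,281):print(u,gs[316:344,u].astype(int))
P,uv,col=cloud(s); gg=col.astype(int)
near=(P[:,1]>.17)&(P[:,1]<.30)
h=near&(gg.max(1)<40)&(P[:,0]>.53)&(P[:,0]<.575)&(P[:,2]>.09)&(P[:,2]<.2); q=P[h]
for z in np.arange(.1,.2,.02):
    k=(q[:,2]>z)&(q[:,2]<z+.02)
    if k.sum()>2: print('   z',round(z,2),k.sum(),np.median(q[k],0))
b=near&(gg.min(1)>150)&(P[:,0]>.575)&(P[:,0]<.592)&(P[:,2]>.12)&(P[:,2]<.137); q=P[b]; print('bridge',len(q),np.median(q,0),q.min(0),q.max(0))
```

```text
[[0.5813 0.2058 0.129 ]
 [0.5795 0.2469 0.129 ]] [[0.5867 0.2212 0.173 ]
 [0.5861 0.2312 0.173 ]] bridge yaw 2.528448516742931
tab-marker along rail wrist -0.0004477806488907398
279 [ 85  92  88  92  86 103 150 187 199 194 200 198 190 159 127 115 117 112
 132 189 207 206 166 121  89  83  79  84]
280 [ 83  86  80  89  74  99 153 199 212 208 207 211 209 194 161 128 114 111
 130 189 209 204 162 111 100  91  92  94]
281 [ 80  87  80  85  81  97 152 194 208 211 208 212 211 212 198 162 145 140
 146 184 200 197 166 117  98  95  96  97]
   z 0.1 15 [0.5493 0.2372 0.1155]
   z 0.12 52 [0.5506 0.2372 0.1297]
   z 0.14 62 [0.5515 0.2371 0.1493]
   z 0.16 64 [0.5507 0.2379 0.1705]
   z 0.18 95 [0.5518 0.2359 0.1936]
bridge 57 [0.5832 0.2258 0.1298] [0.5796 0.2062 0.1264] [0.5882 0.2493 0.1335]
```

Request:
{"op": "send_rows", "data": {
  "increments": [
    [[0,-0.01,-0.01,0],[0,-0.02,-0.01,0],[0,-0.03,-0.01,0],[0,-0.03,0,0],[0,-0.03,0,0],[0,-0.02,0,0],[0,-0.01,0,0],[0,0,0,0]]
  ]
}}

```text
clock: 29.9
eef_pos: [0.3587, 0.2156, 0.294]
tool_rot: [0.687, 0.727, -0.011, -0.003]
ft_force: [1.0, 0.2, 0.6]
grip_width: 0.0422
```

```bash
python3 -c "
from h import *
a=snap('side','side23');b=snap('top','top23')
cv2.imwrite('pics/both23.png',cv2.resize(np.vstack([a['image'],b['image']])[:,:,::-1],(400,600),interpolation=cv2.INTER_AREA))
for n,boxes in (('side',{'rounder':(245,170,290,205),'bin':(160,228,252,295),'battery':(152,308,220,405)}),('top',{'rounder':(400,170,455,215),'bin':(312,120,368,195),'battery':(182,140,254,187)})):
    x=load(n+'0')['image'].astype(int); y=load(n+'23')['image'].astype(int)
    for k,(u0,v0,u1,v1) in boxes.items(): print(n,k,np.abs(x-y)[v0:v1,u0:u1].mean().round(2))
print(bot.get_obs()['ft_force'])
"
```

```text
side rounder 5.83
side bin 5.14
side battery 6.2
top rounder 3.72
top bin 3.84
top battery 3.72
[-0.66408223  0.39244242  0.77160867]
```

View pics/both23.png

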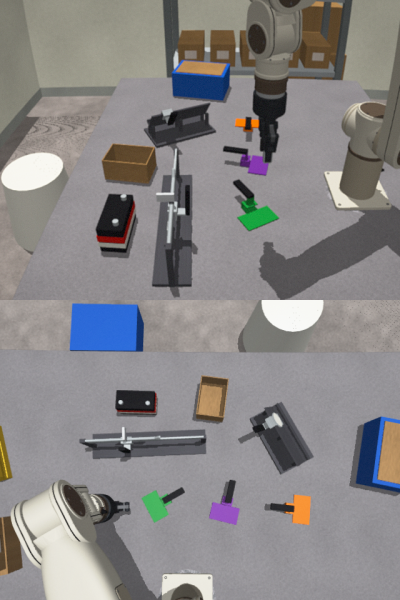

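The marker hangs under the tab. The round marker, bin and battery look unchanged, differing from the start only by image noise.

```bash
python3 -c "
from workcell import order
print(order.job_done())"
```

```text
the job is handed in; nothing more can be done
None
```

I took the rectangular-plate marker out of the leaning rack and hooked it over the open end of the rail. I then slid it under the guard rod to the tab, released it and handed the job in. The clock read about 30 s.

**Problems on the way:**
- My first slide pushed the handle with loosely closed jaws. The hook twisted and jammed at about 26 N, so I backed off and slid it with a firm grip instead.
- After the first release it hung about 4° out of line with the rail. I gripped it again, turned it square and released it.

**Last checks:**
- **Centring:** the wrist camera puts it about 0.5 mm off the tab's centre. The side camera only roughly agrees, to about 1–2 mm. Before the last correction the two differed by up to about 2 mm, which is the calibration error.
- **Straightness:** it is within about 0.5° of the rail's direction, and the handle is upright within measurement noise.
- **Seating:** the top of the hook's bridge is at about z 0.129–0.130 m, against 0.129 m when fully seated.
- **Bystanders:** before-and-after pictures show no visible change to the round marker, battery or bin. The arm was well clear, and the force on the tool read only noise.

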